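Widen the store tray's bay with its clamped divider and shake the garlic into it

ROBOT

A 6-joint arm with a two-finger parallel gripper is mounted at the origin on a cart in front of the work surface, level with it; the furniture and walls round the work are solid. World frame = base frame: x ahead of the robot, y to its left, z up, the work surface at z = 0. Lengths are in m, angles in rad, forces in N, time in s.
With the tool pointing down it reaches from about 0.35 to 0.85 m from the base axis. Payload 8.1 kg.
Tool frame: the origin (TCP) lies on the mounting face of the last link; the fingertips stand 186 mm ahead of it and the grasp point (between the pads) lies 167 mm ahead of it; z points along the fingers, y is the line along which they close (so a half turn about z gives the same grasp; the last joint's range is limited). The gripper opens to 93 mm and grips with 3 to 60 N. Pads are 15 mm wide; open, the fingers measure 128 mm over their backs; the gripper's body (75 mm by 188 mm) begins 65 mm behind the grasp point.
Start: joints at [-1.261, 0.13, 1.488, -0, 1.523, -0.085], TCP at [0.231, -0.554, 0.405] pointing down, gripper open.
Joint ranges: [-2.96, 2.96], [-0.89, 2.26], [0.02, 2.5], [-1.34, 4.48], [0, 2.73], [-2.66, 2.66]. Speed limits (rad/s): [2.39, 2.39, 2.79, 3.14, 3.14, 3.14].

INTERFACE

Orientations are given as a rotation vector (axis times angle).
In Python, from plant import * gives the robot as it stands. The module is installed in compiled form; this text tells all that it offers.
- The arm moves only by the tool arm_command, never from a script. Its argument "increments" is a list of rows, each a list of 6 numbers: the shift along the tool's x, y, z in units of 0.2 m (1.0 is 0.2 m), then the turn, a rotation vector about the tool's x, y, z in units of pi rad (1.0 is pi rad). A call has exactly 5 rows; each row is the pose to reach, as a shift and turn from the pose commanded when the call began, along the tool's axes at that moment, turning the shorter way round; what a row does not reach only later rows make up. A row lasts 1/8 s, in which the tool goes at most 62.5 mm and 10.7 degrees, less where a joint would pass 70% of its speed; a pose out of reach is approached as far as the arm can. A call with a number of a shift or a turn outside -1 to 1 is refused whole. A call with a gripper value outside its range is refused whole. "fingers" is the closure, from -1 (fully open) to 1 (shut), set as the call begins (left out, the last holds). The fingers move at their own pace and stop on an object; "force" is the grip in N (left out, the last holds). Time passes only in rows, so rows that repeat a pose let the fingers close, or fill a call up. It gives the time, the measured TCP pose, the force, the opening and the grip force at its end, in the units of the state.
- read_state(): the state, without advancing time (a new reading comes with each control period).
- read_camera(name): name is "side" or "top" or "wrist"; returns a dict with "image" (384x512x3 uint8, red, green, blue), "fx", "fy", "cx", "cy" (pixels), "T" (4x4, takes a point from camera to world coordinates). Camera axes: x right, y down, z forward; pixel columns grow to the right and rows downward; lengths in m; the calibration is good to about 2 mm. A picture is of the moment at which its call begins. There is no depth.
- close_job(): hands the job in; it is judged then, once.
The state is a dict: "t": time; "q": joint angles; "dq": joint speeds; "joint_torque": joint torques, N m; "tool_pos": TCP position; "orientation": TCP orientation; "force": force on the tool from outside, world axes, zero at the start; "wrist_torque": the same for the moment, N m; "opening": finger opening in m; "gripper_force": force on a finger pad.
Only numpy, scipy, OpenCV 4.12 (cv2) and the standard library are available. Lean on these libraries where they do the work, as an engineer would, in place of code of your own. Each camera call takes 0.05 s, during which the arm holds its last target. There are 200 camera calls.

TASK

Make room for the garlic in the wooden tray: free the orange clamp knob, slide the divider to the right until its white pointer lines up with the red clip on the front wall, and turn the knob fully tight again. Then turn each pan that holds a garlic bulb over above the tray's left bay and shake the bulb out, until all the bulbs lie in that bay. Leave all three pans standing upright on the wooden board, and do not disturb the honey jar, the pepper mill or the mug.

Things in the scene. Friction and masses are not known exactly. Their poses are not given: they have to be found in the camera images.
- tray: fixed open wooden storage tray, 150 (x) x 240 (y) x 55 mm high, walls and floor 6 mm thick; origin at the centre of its underside, own x axis points away from the robot, own y axis along the tray to the left. It does not move. A divider splits it into a left (+y) bay and a right (-y) bay
- divider (a joint): position of the sliding divider along the tray, m: 0 = 65 mm left of the tray's centre (left bay narrow), grows as the divider slides to the right (tray -y), up to 0.12; divider board 6 mm thick, 60 mm high over the worktop. About 2 N moves it when the clamp is loose; when tight it holds about 30 N
- pointer (a point): white pointer line on the front face of the divider's black saddle (69 mm over the worktop, in line with the divider board); axes as the tray
- red_clip: thin red plastic clip fixed on the outer face of the tray's front wall, 10 mm wide; its own y axis along the tray. It marks where the divider shall stand; origin at its centre at worktop height
- mark (a point): point in front of the red clip where the pointer stands when the divider is right (same height and distance from the wall as the pointer)
- clamp (a joint): angle of the clamp knob, rad: 0 = fully loose, 1.4 = fully tight; grows clockwise seen from above. The shoe leaves the rail (divider free) below about 0.4. About 0.2 N m turns it; it stays where it is left
- clamp_grip (a point): point on the upright axis of the orange clamp knob, at the height to grip it from above. Its upright bar grip, 40 x 14 mm, 32 mm high (top 7 mm above this point), lies along the tray's x axis at joint 0 and turns with the knob; so does this point, own x along the bar. It sits on the divider's black saddle on the front wall, 77 mm nearer than the tray's centre line, and slides with the divider
- board: fixed wooden board 180 (x) x 310 (y) x 22 mm; origin at the centre of its underside. The pans stand on it. Open cabinet doors reach down to the worktop on both sides of the work: one on the left from about x 0.58, y 0.35 out to x 0.42, y 0.52, one on the right from about x 0.62, y -0.25 out to x 0.48, y -0.44
- pan_1: little steel pan, 64 mm wide at the foot, 82 mm at the rim, 60 mm high, wall 2.5 mm, floor 4 mm, 0.12 kg; origin at the centre of its underside, own z axis up through the mouth. A round dark wooden handle of 16 mm diameter runs along own -x, level, 57 mm above the foot, from 62 to 140 mm from the pan's axis
- pan_1_grip (a point): middle of the handle of pan 1, on its axis, 95 mm from the pan's axis (own -x) and 57 mm above its foot
- garlic_1_center (a point): middle of a garlic bulb (60 x 57 x 58 mm, 0.04 kg) that lies loose in pan 1 at the start; not present in every start
- pan_2: little steel pan, 64 mm wide at the foot, 82 mm at the rim, 60 mm high, wall 2.5 mm, floor 4 mm, 0.12 kg; origin at the centre of its underside, own z axis up through the mouth. A round dark wooden handle of 16 mm diameter runs along own -x, level, 57 mm above the foot, from 62 to 140 mm from the pan's axis
- pan_2_grip (a point): middle of the handle of pan 2, on its axis, 95 mm from the pan's axis (own -x) and 57 mm above its foot
- garlic_2_center (a point): middle of a garlic bulb (60 x 57 x 58 mm, 0.04 kg) that lies loose in pan 2 at the start; not present in every start
- pan_3: little steel pan, 64 mm wide at the foot, 82 mm at the rim, 60 mm high, wall 2.5 mm, floor 4 mm, 0.12 kg; origin at the centre of its underside, own z axis up through the mouth. A round dark wooden handle of 16 mm diameter runs along own -x, level, 57 mm above the foot, from 62 to 140 mm from the pan's axis
- pan_3_grip (a point): middle of the handle of pan 3, on its axis, 95 mm from the pan's axis (own -x) and 57 mm above its foot
- garlic_3_center (a point): middle of a garlic bulb (60 x 57 x 58 mm, 0.04 kg) that lies loose in pan 3 at the start; not present in every start
- honey: honey jar with black lid, 63 mm wide, 94 mm high, standing behind the tray; bystander; origin at the centre of its underside
- pepper_mill: white pepper mill, 66 mm wide, 187 mm high, on the worktop between board and tray, at the back, left of the honey jar (a like mill farther back under the cabinet is fixed); bystander; origin at the centre of its underside
- mug: white mug, 80 mm wide, 113 mm with its handle, 91 mm high, at the far left; bystander; origin at the centre of its underside
Not all that is in view belongs to the job. What is shaped like the part that bears garlic_2_center but blue is not meant.

How it is judged:
By the outcome, as a careful person would: the job done as asked, in the order asked, and still so for the second after the job is handed in, with the robot touching nothing.
Of garlic_1, garlic_2, garlic_3 only 2 to 3 are there at a start; the rules pass over those that are not, and their reading is None.
At some moment in a run one of pan_1, pan_2, pan_3 may be knocked a few centimetres aside while the robot is not near it.
Once in a run the grip may slacken for a moment while it holds something.
It also fails if it takes over 210 s, if anything falls off the work surface, if the arm or the gripper's body presses on something with over 40 N, if the wrist force passes 120 N, or if a joint passes its speed limit or range.

## Working session

There is one attempt and no reset: what is moved stays moved. The work goes in short steps, Python scripts to look and compute and a tool call to move; the robot and the scene stay as the last step left them, time stands still between calls to the robot, and variables do not carry over. Pictures are saved under pics/ and viewed, at most 14 in all, crops included, and the job is handed in when it is done.

Besides the shell and the picture viewer there is one more tool, called after "Request:" by a JSON object that holds its "api" and its "payload", one argument or row to a line. arm_command: Moves the arm, as the interface text tells. Shifts and turns lie within -1 to 1; 1 stands for 0.2 m of shift or pi rad of turn. Its arguments: {"type":"object","properties":{"increments":{"type":"array","items":{"type":"array","items":{"type":"number","minimum":-1,"maximum":1}}},"fingers":{"type":"number"},"force":{"type":"number"}},"required":["increments"]}

```bash
mkdir -p pics; cat > h.py <<'E'
from plant import *
import numpy as np, cv2
from scipy.spatial.transform import Rotation as R
def snap(n,name):
    c=read_camera(n); cv2.imwrite('pics/'+name+'.png',c['image'][:,:,::-1]); return c
def ray(c,u,v):
    d=np.array([(u-c['cx'])/c['fx'],(v-c['cy'])/c['fy'],1.]); T=np.array(c['T']); return T[:3,3],T[:3,:3]@d
def onz(c,u,v,z):
    o,d=ray(c,u,v); return o+d*(z-o[2])/d[2]
def proj(c,p):
    T=np.array(c['T']); q=T[:3,:3].T@(np.array(p)-T[:3,3]); return np.array([c['fx']*q[0]/q[2]+c['cx'],c['fy']*q[1]/q[2]+c['cy']])
E
python3 - <<'E'
from h import *
import pickle
cs={}
for n in ['top','side']:
    cs[n]=snap(n,n+'0'); print(n,np.round(cs[n]['T'],3).tolist(),cs[n]['fx'])
pickle.dump(cs,open('c0.pkl','wb'))
a=cs['top']['image'];b=cs['side']['image']
s=read_state();print({k:np.round(v,3).tolist() for k,v in s.items()})
E
```

```text
top [[0.01, -0.999, 0.052, 0.445], [-1.0, -0.01, 0.005, 0.149], [-0.005, -0.052, -0.999, 1.064], [0.0, 0.0, 0.0, 1.0]] 349.91853477861326
side [[0.718, -0.618, 0.321, 0.202], [-0.696, -0.636, 0.332, -0.189], [-0.001, -0.462, -0.887, 0.956], [0.0, 0.0, 0.0, 1.0]] 356.01861095295794
{'t': 0.1, 'q': [-1.261, 0.131, 1.489, -0.0, 1.523, -0.085], 'dq': [-0.0, -0.001, -0.002, 0.001, 0.0, -0.001], 'joint_torque': [-0.0, -56.134, -49.31, 0.077, 0.029, -0.0], 'tool_pos': [0.231, -0.554, 0.404], 'orientation': [-3.079, -0.616, 0.0], 'force': [0.045, 0.226, 0.318], 'wrist_torque': [0.012, -0.004, 0.006], 'gripper_force': 0.0, 'opening': 0.094}
```

View pics/top0.png

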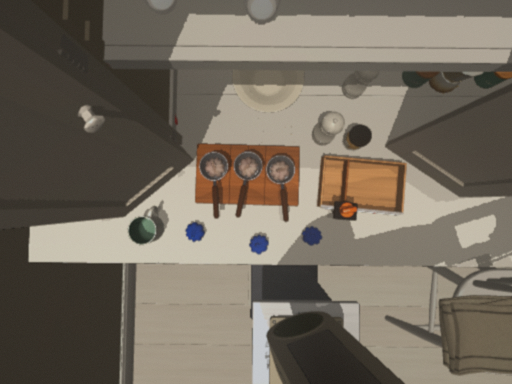

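View pics/side0.png

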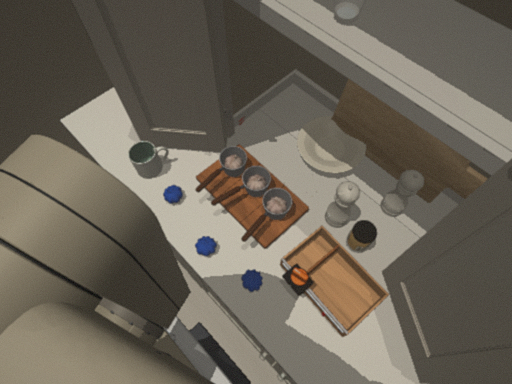

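The top view shows three pans on the board, each with a bulb, at about (215,165), (248,165) and (281,170). The tray is at (362,185), the orange knob at (347,210), and the blue decoys are in front. I'll zoom in for detail.

```bash
python3 - <<'E'
from h import *
import pickle
cs=pickle.load(open('c0.pkl','rb'))
a=cs['top']['image'][140:260,190:410,::-1]; b=cs['side']['image'][140:340,185:395,::-1]
a=cv2.resize(a,None,fx=2.4,fy=2.4,interpolation=cv2.INTER_CUBIC);b=cv2.resize(b,None,fx=1.45,fy=1.45,interpolation=cv2.INTER_CUBIC)
w=max(a.shape[1],b.shape[1]);im=np.zeros((a.shape[0]+b.shape[0],w,3),np.uint8);im[:a.shape[0],:a.shape[1]]=a;im[a.shape[0]:,:b.shape[1]]=b
cv2.imwrite('pics/z0.png',cv2.convertScaleAbs(im,alpha=1.5));print(im.shape)
c=cs['top']
def P(n,u,v,z): print(n,np.round(onz(c,u,v,z),3))
for n,u in dict(pL=(214,166,.082),pM=(248,166,.082),pR=(281,169,.082),hL=(216,215,.079),hM=(239,214,.079),hR=(285,219,.079),t1=(322,156,.055),t2=(405,160,.055),t3=(403,213,.055),t4=(319,208,.055),knob=(347,210,.09)).items(): P(n,*u)
hsv=cv2.cvtColor(c['image'],cv2.COLOR_RGB2HSV)
m=((hsv[...,0]<14)&(hsv[...,1]>180)&(hsv[...,2]>140)).astype(np.uint8)
n,l,s,ce=cv2.connectedComponentsWithStats(m);print([(s[i].tolist(),ce[i].round(1).tolist()) for i in range(1,n) if s[i,4]>5])
E
```

```text
(578, 528, 3)
pL [0.547 0.271 0.082]
pM [0.548 0.175 0.082]
pR [0.54  0.082 0.082]
hL [0.409 0.263 0.079]
hM [0.412 0.199 0.079]
hR [0.4   0.07  0.079]
t1 [ 0.582 -0.038  0.055]
t2 [ 0.572 -0.278  0.055]
t3 [ 0.419 -0.27   0.055]
t4 [ 0.431 -0.03   0.055]
knob [ 0.427 -0.101  0.09 ]
[([342, 203, 9, 4, 28], [345.9, 204.5]), ([342, 207, 15, 10, 81], [349.2, 211.9])]
```

View pics/z0.png

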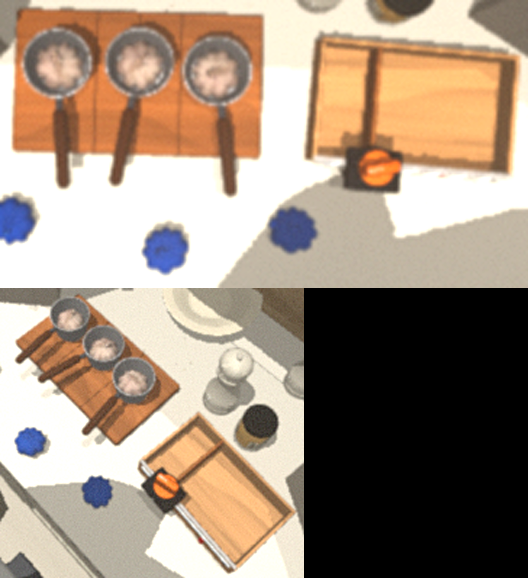

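```bash
cat >> h.py <<'E'
def tool(psi,tilt=None):
    x=np.array([np.cos(psi),np.sin(psi),0]);z=np.array([0,0,-1.]);return np.c_[x,np.cross(z,x),z]
def inc(targets):
    """numbers for successive calls: each (pos, Rmat); starts from measured pose"""
    s=read_state();p=np.array(s['tool_pos']);Q=R.from_rotvec(s['orientation']).as_matrix()
    for t,M in targets:
        print(np.round(Q.T@(np.array(t)-p)/.2,3).tolist()+np.round(R.from_matrix(Q.T@M).as_rotvec()/np.pi,3).tolist()); p,Q=np.array(t),M
E
python3 - <<'E'
from h import *
c=read_camera('wrist');s=read_state();M=np.eye(4);M[:3,:3]=R.from_rotvec(s['orientation']).as_matrix();M[:3,3]=s['tool_pos']
print(np.round(np.linalg.inv(M)@c['T'],3).tolist(),c['fx'])
import pickle;cs=pickle.load(open('c0.pkl','rb'));print(onz(cs['side'],323.6,314.5,.045),onz(cs['top'],371,212,.05))
inc([((.31,-.38,.40),tool(.83)),((.36,-.22,.40),tool(1.4)),((.40,-.14,.36),tool(1.697))])
E
```

```text
[[-0.001, -0.97, -0.245, 0.068], [1.0, -0.001, -0.0, -0.001], [-0.0, -0.245, 0.97, 0.02], [0.0, 0.0, 0.0, 1.0]] 317.74528744799824
[ 0.41358276 -0.2020692   0.045     ] [ 0.4211949  -0.18043202  0.05      ]
[0.7, -0.649, 0.021, -0.0, -0.0, -0.139]
[0.759, -0.355, 0.0, 0.0, 0.0, -0.181]
[0.428, 0.129, 0.2, 0.0, 0.0, -0.095]
```

Request:
{"api": "arm_command", "payload": {
  "increments": [
    [0.14,-0.13,0,0,0,-0.028],
    [0.28,-0.26,0.01,0,0,-0.056],
    [0.42,-0.39,0.01,0,0,-0.084],
    [0.56,-0.52,0.02,0,0,-0.112],
    [0.7,-0.65,0.02,0,0,-0.139]
  ],
  "fingers": -1
}}

```text
t: 0.78
tool_pos: [0.3103, -0.3787, 0.4003]
orientation: [-2.872, -1.272, 0.0]
force: [0.1, 1.2, -0.4]
opening: 0.0932
gripper_force: 0.0
```

Request:
{"api": "arm_command", "payload": {
  "increments": [
    [0.15,-0.07,0,0,0,-0.036],
    [0.3,-0.14,0,0,0,-0.072],
    [0.45,-0.21,0,0,0,-0.108],
    [0.6,-0.28,0,0,0,-0.145],
    [0.76,-0.355,0,0,0,-0.181]
  ]
}}

```text
t: 1.4
tool_pos: [0.36, -0.2188, 0.4005]
orientation: [-2.399, -2.028, 0.0]
force: [1.3, -0.2, -1.1]
opening: 0.0927
gripper_force: 0.0
```

Request:
{"api": "arm_command", "payload": {
  "increments": [
    [0.1,0.03,0.05,0,0,-0.025],
    [0.2,0.06,0.1,0,0,-0.05],
    [0.32,0.1,0.15,0,0,-0.075],
    [0.428,0.129,0.2,0,0,-0.095],
    [0.428,0.129,0.2,0,0,-0.095]
  ]
}}

```text
t: 2.02
tool_pos: [0.3999, -0.1388, 0.3597]
orientation: [-2.071, -2.359, 0.001]
force: [0.0, -0.3, 0.8]
opening: 0.0933
gripper_force: 0.0
```

```bash
python3 - <<'E'
from h import *
import pickle
c=snap('wrist','w1');pickle.dump(c,open('c1.pkl','wb'));s=read_state();print(s['t'],np.round(s['tool_pos'],4),R.from_rotvec(s['orientation']).as_matrix().round(3).tolist(),np.round(s['q'],3))
print([proj(c,p).round(0) for p in [(.427,-.086,.09),(.414,-.2,.045),(.582,-.038,.055)]])
E
```

```text
2.075 [ 0.3998 -0.1395  0.3603] [[-0.128, 0.992, -0.001], [0.992, 0.128, 0.0], [0.0, -0.001, -1.0]] [-0.457 -0.344  2.01  -0.     1.477 -0.585]
[array([294., 140.]), array([257., 249.]), array([476., 104.])]
```

View pics/w1.png

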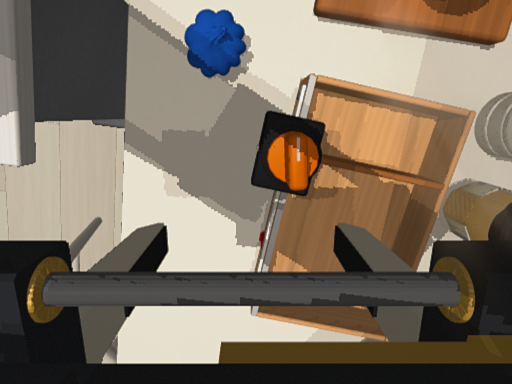

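The wrist view shows the knob disc at about (293,157), with its bar running from (298,137) to (299,190). The red clip is at (262,238), and the tray's left rim corners are at (313,76) and (474,111).

```bash
python3 - <<'E'
from h import *
import pickle
cs=pickle.load(open('c0.pkl','rb'));c=pickle.load(open('c1.pkl','rb'))
def om(c,box):
    h=cv2.cvtColor(c['image'],cv2.COLOR_RGB2HSV);m=((h[...,0]<16)&(h[...,1]>190)&(h[...,2]>90)).astype(np.uint8)
    k=np.zeros_like(m);x0,x1,y0,y1=box;k[y0:y1,x0:x1]=m[y0:y1,x0:x1];M=cv2.moments(k,True);xs=np.argwhere(k);print(M['m00'],xs.min(0),xs.max(0));return M['m10']/M['m00'],M['m01']/M['m00']
pts=[(cs['top'],om(cs['top'],(335,365,198,222))),(cs['side'],om(cs['side'],(280,320,262,295))),(c,om(c,(255,330,120,200)))]
A=np.zeros((3,3));b=np.zeros(3)
for cc,(u,v) in pts:
    o,d=ray(cc,u,v);d/=np.linalg.norm(d);P=np.eye(3)-np.outer(d,d);A+=P;b+=P@o
p=np.linalg.solve(A,b);print('knob',p,[(proj(cc,p)-uv).round(1) for cc,uv in pts])
h=cv2.cvtColor(c['image'],cv2.COLOR_RGB2HSV);m=(((h[...,0]<6)|(h[...,0]>174))&(h[...,1]>150)&(h[...,2]>60)).astype(np.uint8)
n,l,s,ce=cv2.connectedComponentsWithStats(m);print([(s[i].tolist(),ce[i].round(1).tolist()) for i in range(1,n) if s[i,4]>4])
for u in [(313,76),(474,111)]: print(onz(c,*u,.055))
for z in (.03,.045,.055): print(z,onz(c,262,238,z))
im=cv2.resize(c['image'][60:330,235:400],None,fx=2.2,fy=2.2,interpolation=cv2.INTER_CUBIC)[...,::-1];cv2.imwrite('pics/w1z.png',im)
E
```

```text
111.0 [203 342] [216 355]
117.0 [268 291] [284 307]
2087.0 [132 267] [190 318]
knob [ 0.42741556 -0.10214654  0.09512772] [array([-0.4,  0.1]), array([ 0. , -0.2]), array([-0.3,  1.8])]
[([260, 232, 5, 16, 44], [261.7, 238.0])]
[ 0.43905915 -0.03341213  0.055     ]
[ 0.58217771 -0.04362058  0.055     ]
0.03 [ 0.41874055 -0.19360815  0.03      ]
0.045 [ 0.4174075  -0.18766425  0.045     ]
0.055 [ 0.4165188  -0.18370165  0.055     ]
```

View pics/w1z.png

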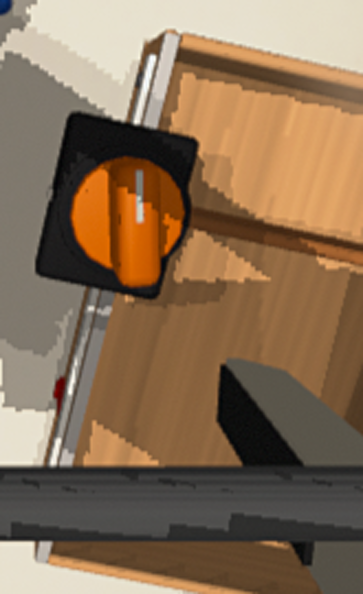

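```bash
python3 - <<'E'
from h import *
import pickle
c=pickle.load(open('c1.pkl','rb'))
for z in (.09,.1,.11,.12): print(z,onz(c,298,161,z).round(4))
inc([((.427,-.100,.325),tool(1.697))])
E
```

```text
0.09 [ 0.4326 -0.1019  0.09  ]
0.1 [ 0.431  -0.1006  0.1   ]
0.11 [ 0.4293 -0.0994  0.11  ]
0.12 [ 0.4276 -0.0982  0.12  ]
[0.178, 0.16, 0.177, -0.0, -0.0, 0.001]
```

Request:
{"api": "arm_command", "payload": {
  "increments": [
    [0.05,0.04,0.05,0,0,0],
    [0.1,0.08,0.09,0,0,0],
    [0.14,0.12,0.14,0,0,0],
    [0.178,0.16,0.177,0,0,0],
    [0.178,0.16,0.177,0,0,0]
  ],
  "fingers": -0.2
}}

```text
t: 2.7
tool_pos: [0.4273, -0.0997, 0.3243]
orientation: [-2.073, -2.359, 0.001]
force: [-0.7, -0.3, -0.2]
opening: 0.0563
gripper_force: 0.0
```

```bash
python3 - <<'E'
from h import *
import pickle
c=snap('wrist','w2');pickle.dump(c,open('c2.pkl','wb'));s=read_state();print(s['t'],np.round(s['tool_pos'],4),s['opening'])
cv2.imwrite('pics/w2z.png',cv2.resize(c['image'][100:300,150:400],None,fx=2.2,fy=2.2,interpolation=cv2.INTER_CUBIC)[...,::-1])
E
```

```text
2.75 [ 0.4272 -0.1001  0.3249] 0.05578122656639434
```

View pics/w2z.png

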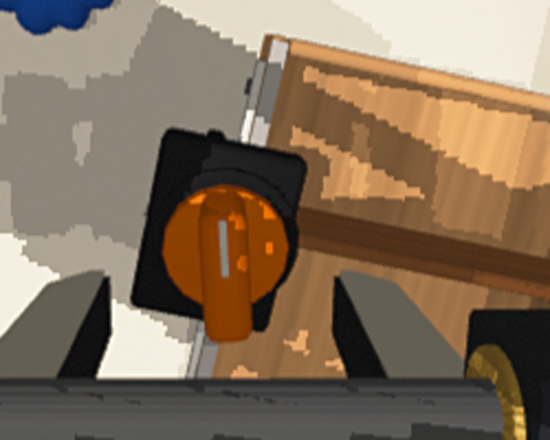

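The bar lies along the image vertical, with its white line from (250,201) to (252,225), between the fingers and slightly left of centre.

```bash
python3 - <<'E'
from h import *
import pickle
c1=pickle.load(open('c1.pkl','rb'));c2=pickle.load(open('c2.pkl','rb'))
def tri(a,b):
    A=np.zeros((3,3));B=np.zeros(3)
    for cc,(u,v) in (a,b):
        o,d=ray(cc,u,v);d/=np.linalg.norm(d);P=np.eye(3)-np.outer(d,d);A+=P;B+=P@o
    return np.linalg.solve(A,B)
for a,b in [((298.2,137.3),(250,201)),((298.2,160),(252.3,225)),((296.5,190.9),(255,254.5))]: print(tri((c1,a),(c2,b)))
E
```

```text
[ 0.42468547 -0.08196478  0.12188054]
[ 0.42791852 -0.09761692  0.1190945 ]
[ 0.43281763 -0.12245614  0.10672587]
```

```bash
python3 - <<'E'
from h import *
inc([((.428,-.0995,.281),tool(1.73)),((.428,-.0995,.281),tool(2.37)),((.428,-.0995,.281),tool(3.0))])
E
```

```text
[0.002, 0.004, 0.219, -0.0, -0.0, -0.01]
[0.0, 0.0, 0.0, 0.0, 0.0, -0.204]
[0.0, 0.0, 0.0, 0.0, 0.0, -0.201]
```

Request:
{"api": "arm_command", "payload": {
  "increments": [
    [0.002,0.004,0.05,0,0,-0.01],
    [0.002,0.004,0.1,0,0,-0.01],
    [0.002,0.004,0.15,0,0,-0.01],
    [0.002,0.004,0.2,0,0,-0.01],
    [0.002,0.004,0.219,0,0,-0.01]
  ]
}}

```text
t: 3.38
tool_pos: [0.4275, -0.0999, 0.2805]
orientation: [-2.037, -2.39, 0.001]
force: [-0.3, 0.6, -0.3]
opening: 0.0557
gripper_force: 0.0
```

Request:
{"api": "arm_command", "payload": {
  "increments": [
    [0,0,0,0,0,0],
    [0,0,0,0,0,0],
    [0,0,0,0,0,0],
    [0,0,0,0,0,0],
    [0,0,0,0,0,0]
  ],
  "fingers": 1,
  "force": 35
}}

```text
t: 4.0
tool_pos: [0.428, -0.1, 0.2817]
orientation: [2.037, 2.391, 0.0]
force: [0.2, -0.8, 0.8]
opening: 0.0137
gripper_force: 34.9
```

Gripped at 14 mm, which matches the bar. Now I'll loosen the knob.

Request:
{"api": "arm_command", "payload": {
  "increments": [
    [0,0,0,0,0,-0.04],
    [0,0,0,0,0,-0.08],
    [0,0,0,0,0,-0.12],
    [0,0,0,0,0,-0.16],
    [0,0,0,0,0,-0.204]
  ]
}}

```text
t: 4.62
tool_pos: [0.4278, -0.1001, 0.2817]
orientation: [-1.175, -2.913, 0.001]
force: [-1.5, 0.1, 2.4]
opening: 0.0136
gripper_force: 35.0
```

Request:
{"api": "arm_command", "payload": {
  "increments": [
    [0,0,0,0,0,-0.04],
    [0,0,0,0,0,-0.08],
    [0,0,0,0,0,-0.12],
    [0,0,0,0,0,-0.16],
    [0,0,0,0,0,-0.2]
  ]
}}

```text
t: 5.25
tool_pos: [0.4277, -0.1001, 0.2816]
orientation: [-0.217, -3.133, 0.001]
force: [-2.2, -1.5, 2.2]
opening: 0.0138
gripper_force: 35.0
```

```bash
python3 - <<'E'
from h import *
s=read_state();print(s['t'],s['tool_pos'],s['force'],s['wrist_torque'],s['opening'])
c=snap('wrist','w3');print([proj(c,p).round(0) for p in [(.4175,-.1877,.045),(.416,-.1837,.055)]])
t=snap('top','t3')
E
```

```text
5.25 [ 0.42770249 -0.10014653  0.28161846] [-2.20683222 -1.49381074  2.21545496] [-0.1834981   0.26534633 -0.10572496] 0.01384547720454332
[array([126., 214.]), array([126., 216.])]
```

View pics/w3.png

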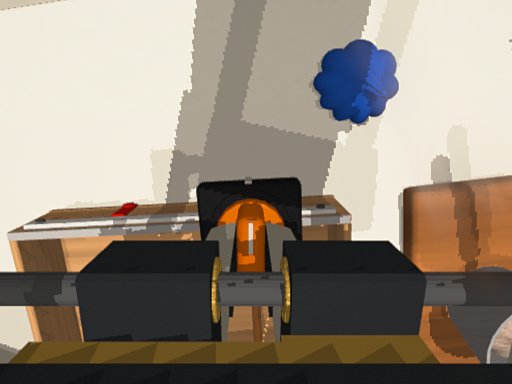

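The red clip is at (125,209) and the white pointer at (248,181). The clamp is loose.

```bash
python3 - <<'E'
from h import *
import pickle
c=read_camera('wrist');c1=pickle.load(open('c1.pkl','rb'))
A=np.zeros((3,3));B=np.zeros(3)
for cc,(u,v) in ((c1,(261.7,238)),(c,(125,209.5))):
    o,d=ray(cc,u,v);d/=np.linalg.norm(d);P=np.eye(3)-np.outer(d,d);A+=P;B+=P@o
cl=np.linalg.solve(A,B);print(cl,proj(c,cl),proj(c1,cl),'ptr',onz(c,248,181,.069))
# tray rim front edge line
print(onz(c,9,233,.055),onz(c,351,214,.055), onz(c,53,211,.055),onz(c,350,198,.055))
E
```

```text
[ 0.4187527  -0.19617594  0.02481501] [125.6366099  209.55163353] [261.51318781 238.39854141] ptr [ 0.40062894 -0.09706709  0.069     ]
[ 0.41657606 -0.26647468  0.055     ] [ 0.4360514  -0.03149677  0.055     ] [ 0.40545268 -0.23170391  0.055     ] [ 0.42468638 -0.03143492  0.055     ]
```

```bash
python3 - <<'E'
from h import *
s=read_state();p=np.array(s['tool_pos']);Q=R.from_rotvec(s['orientation']).as_matrix()
inc([(p+np.array([-.06,-.998,0])*.085,Q)])
E
```

```text
[-0.036, -0.423, 0.0, 0.0, 0.0, 0.0]
```

Request:
{"api": "arm_command", "payload": {
  "increments": [
    [-0.004,-0.04,0,0,0,0],
    [-0.007,-0.08,0,0,0,0],
    [-0.011,-0.12,0,0,0,0],
    [-0.014,-0.16,0,0,0,0],
    [-0.018,-0.2,0,0,0,0]
  ]
}}

```text
t: 6.02
tool_pos: [0.425, -0.1403, 0.2816]
orientation: [-0.227, -3.13, -0.001]
force: [-11.4, 3.6, 10.4]
opening: 0.0137
gripper_force: 34.9
```

Request:
{"api": "arm_command", "payload": {
  "increments": [
    [-0.004,-0.05,0,0,0,0],
    [-0.008,-0.1,0,0,0,0],
    [-0.013,-0.15,0,0,0,0],
    [-0.018,-0.22,0,0,0,0],
    [-0.018,-0.22,0,0,0,0]
  ]
}}

```text
t: 6.65
tool_pos: [0.4217, -0.1852, 0.2816]
orientation: [-0.229, -3.128, 0.0]
force: [-15.2, 0.2, 12.2]
opening: 0.0133
gripper_force: 34.9
```

```bash
python3 - <<'E'
from h import *
s=read_state();print(s['t'],s['tool_pos'],s['force'],s['wrist_torque'],s['opening'])
c=snap('wrist','w4')
cv2.imwrite('pics/w4z.png',cv2.resize(c['image'][150:270,100:360],None,fx=3,fy=3,interpolation=cv2.INTER_CUBIC)[...,::-1])
E
```

```text
6.65 [ 0.42168541 -0.18515318  0.28155607] [-15.24835968   0.20026518  12.17956718] [0.01718275 2.59889675 0.17733219] 0.01327225010327634
```

View pics/w4z.png

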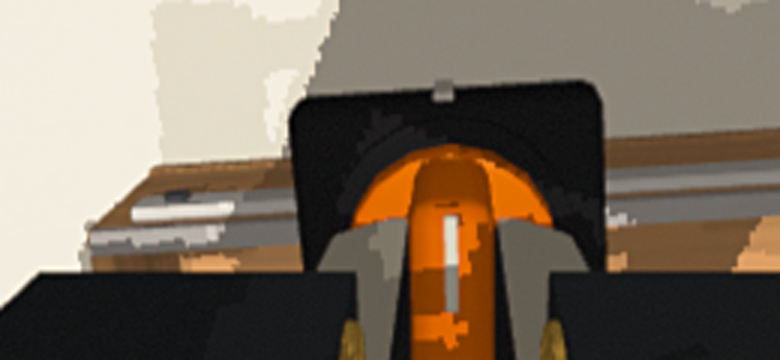

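The pointer is visible at crop (443,90), but the saddle now hides the clip. I'll get the clip from the side camera's early image, since that camera sits at nearly the same y.

```bash
python3 - <<'E'
from h import *
import pickle
cs=pickle.load(open('c0.pkl','rb'));c=cs['side']
def red(c):
    h=cv2.cvtColor(c['image'],cv2.COLOR_RGB2HSV);m=(((h[...,0]<8)|(h[...,0]>172))&(h[...,1]>140)&(h[...,2]>50)).astype(np.uint8)
    n,l,s,ce=cv2.connectedComponentsWithStats(m);return [(s[i].tolist(),ce[i].round(2).tolist()) for i in range(1,n) if s[i,4]>1]
for x in red(c): 
    if 300<x[1][0]<340 and x[1][1]>295: print(x,[onz(c,*x[1],z).round(4) for z in (.02,.03,.045)])
w=read_camera('wrist');u=(100+443/3,150+91/3);print('ptr',onz(w,*u,.069))
s=read_state();p=np.array(s['tool_pos']);Q=R.from_rotvec(s['orientation']).as_matrix()
# view pose after release: up, then back
inc([(p+[0,0,.05],Q),((.32,-.19,.30),tool(3.1)),((.29,-.195,.26),tool(3.1))])
E
```

```text
([322, 312, 3, 4, 9], [322.89, 313.56]) [array([ 0.4198, -0.1997,  0.02  ]), array([ 0.4175, -0.1996,  0.03  ]), array([ 0.414 , -0.1994,  0.045 ])]
ptr [ 0.393257   -0.18177488  0.069     ]
[0.001, -0.0, -0.25, 0.0, 0.0, 0.0]
[0.499, -0.1, 0.16, -0.0, -0.002, -0.033]
[0.149, -0.031, 0.2, 0.0, 0.0, 0.0]
```

Request:
{"api": "arm_command", "payload": {
  "increments": [
    [0,-0.014,0,0,0,0],
    [-0.001,-0.028,0,0,0,0],
    [-0.002,-0.042,0,0,0,0],
    [-0.003,-0.056,0,0,0,0],
    [-0.003,-0.07,0,0,0,0]
  ]
}}

```text
t: 7.38
tool_pos: [0.4205, -0.1983, 0.2816]
orientation: [-0.227, -3.129, -0.001]
force: [-13.5, 2.5, 13.1]
opening: 0.0137
gripper_force: 34.9
```

Request:
{"api": "arm_command", "payload": {
  "increments": [
    [0,0,0,0,0,0],
    [0,0,0,0,0,0],
    [0,0,0,0,0,0],
    [0,0,0,0,0,0],
    [0,0,0,0,0,0]
  ],
  "fingers": -0.2
}}

```text
t: 8.0
tool_pos: [0.4218, -0.198, 0.2815]
orientation: [0.223, 3.134, -0.0]
force: [-0.2, -0.5, 0.2]
opening: 0.0548
gripper_force: 0.0
```

Request:
{"api": "arm_command", "payload": {
  "increments": [
    [0,0,-0.05,0,0,0],
    [0,0,-0.1,0,0,0],
    [0,0,-0.15,0,0,0],
    [0,0,-0.2,0,0,0],
    [0,0,-0.25,0,0,0]
  ]
}}

```text
t: 8.62
tool_pos: [0.4217, -0.1981, 0.3324]
orientation: [0.223, 3.133, -0.0]
force: [-0.2, -0.5, 0.0]
opening: 0.0561
gripper_force: 0.0
```

Request:
{"api": "arm_command", "payload": {
  "increments": [
    [0.1,-0.02,0.03,0,0,-0.01],
    [0.2,-0.04,0.06,0,0,-0.02],
    [0.3,-0.06,0.1,0,0,-0.033],
    [0.4,-0.08,0.13,0,0,-0.033],
    [0.5,-0.1,0.16,0,0,-0.033]
  ]
}}

```text
t: 9.25
tool_pos: [0.3192, -0.2037, 0.2997]
orientation: [0.061, 3.141, -0.0]
force: [0.4, -0.0, 0.6]
opening: 0.0558
gripper_force: 0.0
```

```bash
python3 - <<'E'
from h import *
s=read_state();print(s['t'],s['tool_pos'],s['force'],s['opening'])
c=snap('wrist','w5')
import pickle;pickle.dump(c,open('c5.pkl','wb'))
u=proj(c,(.395,-.196,.06)).astype(int);print(u,np.array(c['T'])[:3,3])
x,y=max(u[0]-60,0),max(u[1]-40,0);print(x,y)
cv2.imwrite('pics/w5z.png',cv2.resize(c['image'][y:y+90,x:x+120],None,fx=5,fy=5,interpolation=cv2.INTER_CUBIC)[...,::-1])
E
```

```text
9.25 [ 0.3192355  -0.20370345  0.29968917] [ 0.36416633 -0.01627713  0.57602962] 0.05579620312554687
[263 302] [ 0.25201731 -0.2001936   0.27938933]
203 262
```

View pics/w5z.png

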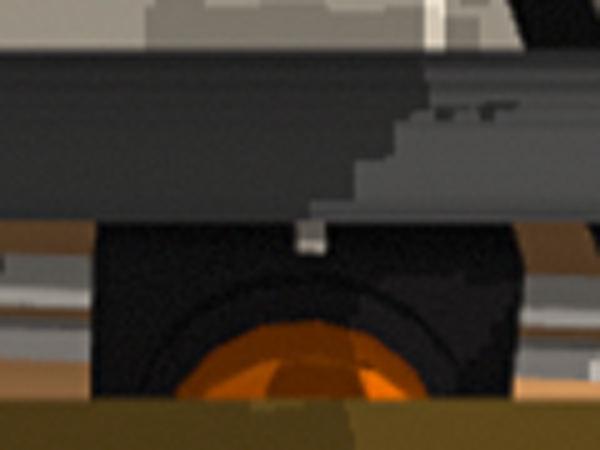

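The gripper bar hides the clip. I'll move 40 mm forward so both appear above the bar.

Request:
{"api": "arm_command", "payload": {
  "increments": [
    [-0.05,0.01,0,0,0,0],
    [-0.1,0.02,0,0,0,0],
    [-0.15,0.025,0,0,0,0],
    [-0.2,0.025,0,0,0,0],
    [-0.2,0.025,0,0,0,0]
  ]
}}

```text
t: 9.93
tool_pos: [0.3609, -0.2001, 0.2994]
orientation: [-0.059, -3.141, -0.001]
force: [-0.1, -0.2, 0.2]
opening: 0.0557
gripper_force: 0.0
```

```bash
python3 - <<'E'
from h import *
s=read_state();print(s['t'],s['tool_pos'])
c=snap('wrist','w6')
import pickle;pickle.dump(c,open('c6.pkl','wb'))
u=proj(c,(.395,-.196,.06)).astype(int);print(u)
x,y=u[0]-75,u[1]-50;print(x,y)
cv2.imwrite('pics/w6z.png',cv2.resize(c['image'][y:y+80,x:x+150],None,fx=5,fy=5,interpolation=cv2.INTER_CUBIC)[...,::-1])
h=cv2.cvtColor(c['image'],cv2.COLOR_RGB2HSV);m=(((h[...,0]<6)|(h[...,0]>174))&(h[...,1]>130)&(h[...,2]>40)).astype(np.uint8)
n,l,s,ce=cv2.connectedComponentsWithStats(m);print([(s[i].tolist(),ce[i].round(1).tolist()) for i in range(1,n) if s[i,4]>2])
E
```

```text
9.925 [ 0.36087891 -0.20014166  0.29944527]
[256 253]
181 203
[]
```

View pics/w6z.png

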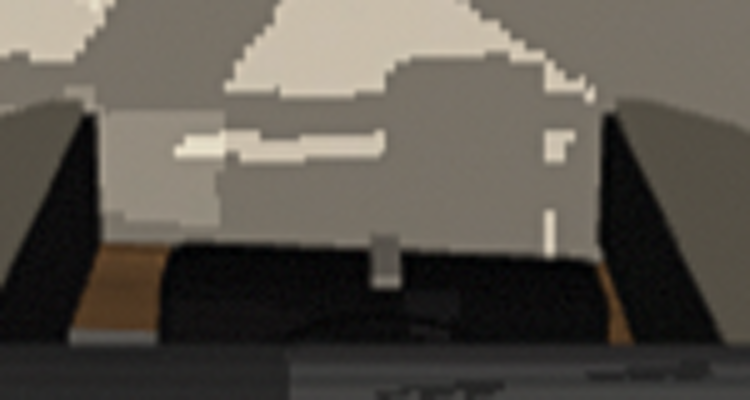

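The saddle still hides the clip from above, so I'll tilt the tool 30° and look from the front.

```bash
python3 - <<'E'
from h import *
M=tool(3.14); a=np.radians(30); M2=R.from_euler('y',-a).as_matrix()@M; print(M2.round(2).tolist())
inc([((.26,-.2,.33),M2)])
E
```

```text
[[-0.87, 0.0, 0.5], [0.0, 1.0, 0.0], [-0.5, 0.0, -0.87]]
[0.502, -0.018, -0.153, -0.003, -0.167, -0.011]
```

Request:
{"api": "arm_command", "payload": {
  "increments": [
    [0.1,0,-0.03,0,-0.033,0],
    [0.2,0,-0.06,0,-0.066,0],
    [0.3,0,-0.09,0,-0.1,0],
    [0.4,0,-0.12,0,-0.133,0],
    [0.5,0,-0.15,0,-0.167,-0.01]
  ]
}}

```text
t: 10.6
tool_pos: [0.2725, -0.2054, 0.3293]
orientation: [0.013, 2.626, 0.0]
force: [0.1, -4.4, 4.8]
opening: 0.0557
gripper_force: 0.0
```

```bash
python3 - <<'E'
from h import *
s=read_state();print(s['t'],s['tool_pos'],np.round(s['q'],2))
c=snap('wrist','w7')
import pickle;pickle.dump(c,open('c7.pkl','wb'))
u=proj(c,(.41,-.196,.05)).astype(int);print(u)
x,y=u[0]-75,u[1]-50;print(x,y)
cv2.imwrite('pics/w7z.png',cv2.resize(c['image'][y:y+110,x:x+150],None,fx=5,fy=5,interpolation=cv2.INTER_CUBIC)[...,::-1])
h=cv2.cvtColor(c['image'],cv2.COLOR_RGB2HSV);m=(((h[...,0]<6)|(h[...,0]>174))&(h[...,1]>130)&(h[...,2]>40)).astype(np.uint8)
n,l,s,ce=cv2.connectedComponentsWithStats(m);print([(s[i].tolist(),ce[i].round(1).tolist()) for i in range(1,n) if s[i,4]>2])
E
```

```text
10.6 [ 0.27252657 -0.20535986  0.32931697] [-1.04 -0.89  2.45  0.45  1.33 -2.66]
[260 168]
185 118
[([252, 149, 10, 14, 118], [256.0, 155.1])]
```

View pics/w7z.png

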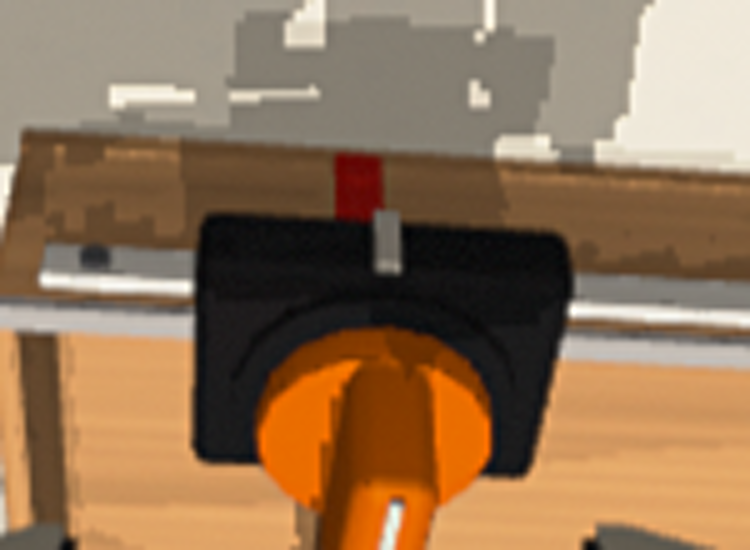

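The red clip is at crop (359,186) and the pointer at (388,240), so the divider still has a few mm to go to the right.

```bash
python3 - <<'E'
from h import *
import pickle
c=pickle.load(open('c7.pkl','rb'))
o,d=ray(c,185+387/5,118+240/5); p=onz(c,185+387/5,118+240/5,.069);print('ptr',p,o)
for x in (.414,.418,.422):
    o,d=ray(c,185+359/5,118+186/5);q=o+d*(x-o[0])/d[0]
    for yaw in (-.05,-.07): print(x,q.round(4),'delta y tray',round((p-q)@[-np.sin(yaw),np.cos(yaw),0],4))
# rim: wall top front edge in crop
a=onz(c,185+20/5,118+320/5,.055);b=onz(c,185+740/5,118+362/5,.055);print('yaw',np.arctan2(-(b-a)[0],(b-a)[1]))
a=onz(c,185+22/5,118+130/5,.0);b=onz(c,185+740/5,118+180/5,.0);print('yaw',np.arctan2(-(b-a)[0],(b-a)[1]),a,b)
inc([((.36,-.203,.33),tool(3.05)),((.4215,-.1985,.33),tool(3.0)),((.4215,-.1985,.2815),tool(3.0))])
E
```

```text
ptr [ 0.39174981 -0.19500532  0.069     ] [ 0.22389722 -0.20389063  0.27835214]
0.414 [ 0.414  -0.1989  0.0241] delta y tray 0.0028
0.414 [ 0.414  -0.1989  0.0241] delta y tray 0.0023
0.418 [ 0.418  -0.1988  0.0188] delta y tray 0.0025
0.418 [ 0.418  -0.1988  0.0188] delta y tray 0.0019
0.422 [ 0.422  -0.1987  0.0134] delta y tray 0.0021
0.422 [ 0.422  -0.1987  0.0134] delta y tray 0.0015
yaw -0.09014468308042632
yaw -0.09568734019068115 [ 0.41660822 -0.26946195  0.        ] [ 0.431348   -0.11589131  0.        ]
[-0.384, 0.024, 0.213, 0.009, 0.165, 0.022]
[-0.304, 0.051, 0.0, 0.0, 0.0, 0.016]
[0.0, 0.0, 0.243, 0.0, 0.0, 0.0]
```

Request:
{"api": "arm_command", "payload": {
  "increments": [
    [-0.08,0,0.04,0.002,0.033,0.004],
    [-0.16,0.01,0.08,0.004,0.066,0.008],
    [-0.23,0.015,0.12,0.005,0.1,0.012],
    [-0.31,0.02,0.16,0.007,0.133,0.017],
    [-0.384,0.024,0.21,0.009,0.165,0.022]
  ]
}}

```text
t: 11.28
tool_pos: [0.3615, -0.2011, 0.3317]
orientation: [-0.124, -3.131, 0.02]
force: [-0.0, 0.1, 0.5]
opening: 0.056
gripper_force: 0.0
```

```bash
python3 - <<'E'
from h import *
s=read_state();print(s['tool_pos'],np.round(s['q'],2))
inc([((.4205,-.199,.33),tool(3.0)),((.4205,-.199,.2815),tool(3.0))])
E
```

```text
[ 0.36154903 -0.20106708  0.33173053] [-0.62 -0.35  2.07 -0.02  1.42 -2.11]
[-0.293, 0.034, 0.006, -0.004, -0.002, 0.02]
[0.0, 0.0, 0.243, 0.0, 0.0, 0.0]
```

Request:
{"api": "arm_command", "payload": {
  "increments": [
    [-0.07,0.01,0,0,0,0.005],
    [-0.15,0.02,0,-0.002,0,0.01],
    [-0.22,0.03,0,-0.003,-0.001,0.015],
    [-0.293,0.034,0.006,-0.004,-0.002,0.02],
    [-0.293,0.034,0.006,-0.004,-0.002,0.02]
  ]
}}

```text
t: 11.9
tool_pos: [0.4201, -0.1991, 0.3297]
orientation: [0.223, 3.131, 0.003]
force: [0.3, -0.4, 0.7]
opening: 0.0558
gripper_force: 0.0
```

```bash
python3 - <<'E'
from h import *
inc([((.4205,-.199,.2815),tool(3.0))])
E
```

```text
[-0.001, 0.0, 0.241, 0.001, 0.001, -0.0]
```

Request:
{"api": "arm_command", "payload": {
  "increments": [
    [0,0,0.06,0,0,0],
    [0,0,0.12,0,0,0],
    [0,0,0.18,0,0,0],
    [0,0,0.241,0.001,0.001,0],
    [0,0,0.241,0.001,0.001,0]
  ]
}}

```text
t: 12.52
tool_pos: [0.4191, -0.1988, 0.28]
orientation: [-0.225, -3.13, -0.001]
force: [0.1, 0.2, -0.1]
opening: 0.0557
gripper_force: 0.0
```

Request:
{"api": "arm_command", "payload": {
  "increments": [
    [0,0,0,0,0,0],
    [0,0,0,0,0,0],
    [0,0,0,0,0,0],
    [0,0,0,0,0,0],
    [0,0,0,0,0,0]
  ],
  "fingers": 1,
  "force": 35
}}

```text
t: 13.15
tool_pos: [0.4198, -0.1991, 0.2817]
orientation: [-0.225, -3.133, 0.001]
force: [0.9, 0.4, 0.6]
opening: 0.0136
gripper_force: 35.0
```

Request:
{"api": "arm_command", "payload": {
  "increments": [
    [0,0,0,0,0,0.04],
    [0,0,0,0,0,0.08],
    [0,0,0,0,0,0.12],
    [0,0,0,0,0,0.16],
    [0,0,0,0,0,0.2]
  ]
}}

```text
t: 13.78
tool_pos: [0.4198, -0.1991, 0.2817]
orientation: [-1.188, -2.908, 0.001]
force: [0.5, 0.7, 1.2]
opening: 0.0138
gripper_force: 35.0
```

Request:
{"api": "arm_command", "payload": {
  "increments": [
    [0,0,0,0,0,0.04],
    [0,0,0,0,0,0.08],
    [0,0,0,0,0,0.12],
    [0,0,0,0,0,0.16],
    [0,0,0,0,0,0.2]
  ]
}}

```text
t: 14.4
tool_pos: [0.4199, -0.199, 0.2818]
orientation: [2.029, 2.398, -0.001]
force: [1.0, 1.3, 1.1]
opening: 0.014
gripper_force: 35.0
```

```bash
python3 - <<'E'
from h import *
s=read_state();M=R.from_rotvec(s['orientation']).as_matrix();print(s['tool_pos'],s['force'],s['wrist_torque'],s['opening'],np.arctan2(M[1,0],M[0,0]),s['joint_torque'][5])
E
```

```text
[ 0.41989451 -0.19902709  0.28175107] [0.99232363 1.25775862 1.10890034] [ 0.23996505 -0.17741231  0.12796136] 0.014030679035919357 1.7374684154116184 -1.950879916548729
```

Request:
{"api": "arm_command", "payload": {
  "increments": [
    [0,0,0,0,0,0.01],
    [0,0,0,0,0,0.02],
    [0,0,0,0,0,0.03],
    [0,0,0,0,0,0.03],
    [0,0,0,0,0,0.03]
  ]
}}

```text
t: 15.02
tool_pos: [0.4199, -0.1991, 0.2817]
orientation: [2.134, 2.305, -0.001]
force: [1.7, 3.2, 2.6]
opening: 0.0138
gripper_force: 35.0
```

```bash
cat > st.py <<'E'
from h import *
s=read_state();M=R.from_rotvec(s['orientation']).as_matrix();print(s['t'],s['tool_pos'],s['force'],s['wrist_torque'],s['opening'],np.arctan2(M[1,0],M[0,0]),s['joint_torque'][5])
E
python3 st.py
```

```text
15.025 [ 0.41987053 -0.1990941   0.28173861] [1.67100099 3.21263258 2.58862449] [ 0.57289066 -0.6132384   0.19217278] 0.013824403980946488 1.647777517512805 0.16101838555186987
```

Request:
{"api": "arm_command", "payload": {
  "increments": [
    [0,0,0,0,0,0.01],
    [0,0,0,0,0,0.02],
    [0,0,0,0,0,0.03],
    [0,0,0,0,0,0.03],
    [0,0,0,0,0,0.03]
  ]
}}

```text
t: 15.65
tool_pos: [0.4199, -0.199, 0.2817]
orientation: [-2.242, -2.201, 0.001]
force: [2.9, 4.6, 4.6]
opening: 0.0146
gripper_force: 36.8
```

```bash
python3 st.py
```

```text
15.65 [ 0.41985572 -0.1989685   0.28170702] [2.90535242 4.61654307 4.56952639] [ 0.74631556 -0.71871303  0.74150125] 0.014593202287568484 1.552041754601761 0.7491493597626686
```

The torque rose from 0.19 to 0.74 N·m and the bar began to wedge, so the end stop is reached. I'll release and check.

Request:
{"api": "arm_command", "payload": {
  "increments": [
    [0,0,0,0,0,-0.01],
    [0,0,0,0,0,-0.015],
    [0,0,0,0,0,-0.015],
    [0,0,0,0,0,-0.015],
    [0,0,0,0,0,-0.015]
  ],
  "fingers": -0.2
}}

```text
t: 16.27
tool_pos: [0.4196, -0.1992, 0.2814]
orientation: [-2.189, -2.253, 0.002]
force: [-0.4, 0.9, -0.2]
opening: 0.0546
gripper_force: 0.0
```

Request:
{"api": "arm_command", "payload": {
  "increments": [
    [0,0,-0.05,0,0,0],
    [0,0,-0.1,0,0,0],
    [0,0,-0.15,0,0,0],
    [0,0,-0.2,0,0,0],
    [0,0,-0.25,0,0,0]
  ]
}}

```text
t: 16.9
tool_pos: [0.4198, -0.1991, 0.3324]
orientation: [2.189, 2.253, -0.001]
force: [0.1, -0.1, 0.0]
opening: 0.0555
gripper_force: 0.0
```

```bash
python3 - <<'E'
from h import *
s=read_state();print(s['t'],s['tool_pos'],np.round(s['q'],2))
a=tool(3.14);M2=R.from_euler('y',-np.radians(30)).as_matrix()@a
inc([((.36,-.19,.34),tool(2.35)),((.34,-.195,.34),tool(3.0)),((.285,-.197,.34),M2)])
E
```

```text
16.9 [ 0.41978155 -0.19912012  0.33242304] [-0.55 -0.2   1.94 -0.    1.4  -0.58]
[0.054, -0.297, -0.038, -0.0, 0.0, -0.239]
[0.052, -0.089, 0.0, 0.0, 0.0, -0.207]
[0.271, -0.049, 0.0, -0.012, -0.166, -0.044]
```

Request:
{"api": "arm_command", "payload": {
  "increments": [
    [0.01,-0.06,-0.01,0,0,-0.048],
    [0.02,-0.12,-0.02,0,0,-0.096],
    [0.03,-0.18,-0.03,0,0,-0.144],
    [0.04,-0.24,-0.038,0,0,-0.19],
    [0.054,-0.297,-0.038,0,0,-0.239]
  ]
}}

```text
t: 17.52
tool_pos: [0.3597, -0.19, 0.3397]
orientation: [-1.203, -2.902, 0.001]
force: [-0.0, -0.6, 0.2]
opening: 0.0557
gripper_force: 0.0
```

Request:
{"api": "arm_command", "payload": {
  "increments": [
    [0.01,-0.02,0,0,0,-0.04],
    [0.02,-0.04,0,0,0,-0.08],
    [0.03,-0.06,0,0,0,-0.12],
    [0.04,-0.08,0,0,0,-0.16],
    [0.052,-0.089,0,0,0,-0.207]
  ]
}}

```text
t: 18.15
tool_pos: [0.3399, -0.1952, 0.3396]
orientation: [-0.214, -3.134, 0.001]
force: [0.5, -0.1, 0.9]
opening: 0.0555
gripper_force: 0.0
```

Request:
{"api": "arm_command", "payload": {
  "increments": [
    [0.05,-0.01,0,0,-0.033,0],
    [0.1,-0.02,0,0,-0.066,0],
    [0.15,-0.03,0,0,-0.1,0],
    [0.2,-0.04,0,0,-0.133,0],
    [0.25,-0.05,0,0,-0.16,0]
  ]
}}

```text
t: 18.77
tool_pos: [0.2901, -0.1991, 0.3394]
orientation: [0.184, 2.633, -0.047]
force: [-17.6, 13.7, 11.4]
opening: 0.0558
gripper_force: 0.0
```

```bash
python3 - <<'E'
from h import *
s=read_state();print(s['t'],s['tool_pos'],np.round(s['q'],2))
c=snap('wrist','w8')
import pickle;pickle.dump(c,open('c8.pkl','wb'))
u=proj(c,(.41,-.196,.05)).astype(int);print(u)
x,y=u[0]-75,u[1]-50;print(x,y)
cv2.imwrite('pics/w8z.png',cv2.resize(c['image'][y:y+110,x:x+150],None,fx=5,fy=5,interpolation=cv2.INTER_CUBIC)[...,::-1])
E
```

```text
18.775 [ 0.2901207  -0.19912277  0.33939236] [-0.94 -0.89  2.43  0.37  1.26 -2.43]
[271 149]
196 99
```

View pics/w8z.png

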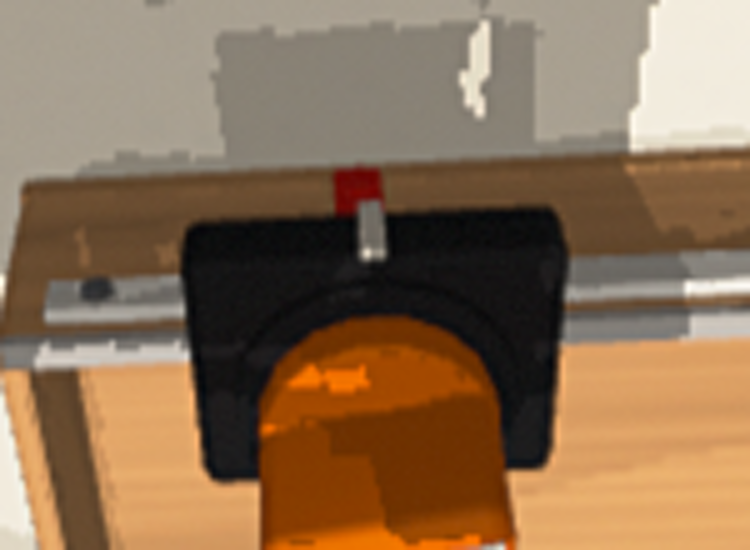

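The clip is at crop (358,190) and the pointer at (371,230), nearly in line. The bar lies across the rail, so the clamp is tight.

```bash
python3 - <<'E'
from h import *
import pickle
for f,cl,pt,o0,a,b in (('c7.pkl',(359,186),(387,240),(185,118),(22,130),(740,180)),('c8.pkl',(358,190),(371,230),(196,99),(25,183),(745,150))):
    c=pickle.load(open(f,'rb'));px=lambda t:(o0[0]+t[0]/5,o0[1]+t[1]/5)
    p=onz(c,*px(pt),.069)
    a=onz(c,*px(a),0.);b=onz(c,*px(b),0.);y=(b-a)/np.linalg.norm(b-a);n=np.cross(y,[0,0,1.])
    o,d=ray(c,*px(cl));q=o+d*((a-o)@n)/(d@n);print(p,q,'yaw',np.arctan2(-y[0],y[1]),'delta',(p-q)@y)
E
```

```text
[ 0.39174981 -0.19500532  0.069     ] [ 0.42340673 -0.19862968  0.01153322] yaw -0.09568734019068115 delta 0.0005832293826785955
[ 0.39190151 -0.19595626  0.069     ] [ 0.42307626 -0.19893021  0.00849189] yaw -0.08676369858499162 delta 0.0002613220220831768
```

The offset is 0.3 mm, so the divider is done. Next are the pans. I'll record some joint states on the way to fit a kinematic model for planning the pours.

```bash
cat > log.py <<'E'
from plant import *
import json
s=read_state();open('log.jsonl','a').write(json.dumps({k:list(map(float,s[k])) for k in('q','tool_pos','orientation')})+'\n')
E
python3 log.py; python3 - <<'E'
from h import *
inc([((.36,-.15,.42),tool(2.4)),((.38,-.03,.42),tool(1.6)),((.40,.08,.42),tool(.8)),((.40,.15,.42),tool(.0))])
E
```

```text
[-0.476, 0.295, -0.213, 0.05, 0.154, 0.187]
[0.332, 0.51, 0.0, 0.0, 0.0, 0.255]
[0.547, 0.116, 0.0, 0.0, 0.0, 0.255]
[0.251, -0.244, 0.0, 0.0, 0.0, 0.255]
```

Request:
{"api": "arm_command", "payload": {
  "increments": [
    [-0.1,0.06,-0.08,0.01,0.05,0],
    [-0.2,0.12,-0.12,0.02,0.1,0.05],
    [-0.3,0.18,-0.16,0.03,0.154,0.1],
    [-0.4,0.24,-0.2,0.05,0.154,0.15],
    [-0.476,0.295,-0.213,0.05,0.154,0.187]
  ],
  "fingers": -1
}}

```text
t: 19.45
tool_pos: [0.362, -0.1488, 0.4238]
orientation: [1.145, 2.924, -0.013]
force: [0.1, -0.9, 0.5]
opening: 0.0926
gripper_force: 0.0
```

Request:
{"api": "arm_command", "payload": {
  "increments": [
    [0.06,0.1,0,0,0,0.05],
    [0.12,0.2,0,0,0,0.1],
    [0.19,0.3,0,0,0,0.15],
    [0.26,0.4,0,0,0,0.2],
    [0.332,0.51,0,0,0,0.255]
  ]
}}

```text
t: 20.08
tool_pos: [0.3809, -0.0286, 0.4223]
orientation: [2.194, 2.241, -0.01]
force: [0.3, 0.3, -0.9]
opening: 0.0923
gripper_force: 0.0
```

Request:
{"api": "arm_command", "payload": {
  "increments": [
    [0.11,0.02,0,0,0,0.05],
    [0.22,0.05,0,0,0,0.1],
    [0.33,0.07,0,0,0,0.15],
    [0.44,0.09,0,0,0,0.2],
    [0.547,0.116,0,0,0,0.255]
  ]
}}

```text
t: 20.7
tool_pos: [0.4011, 0.0815, 0.4215]
orientation: [2.892, 1.208, -0.005]
force: [-0.1, 0.7, 0.5]
opening: 0.0927
gripper_force: 0.0
```

Request:
{"api": "arm_command", "payload": {
  "increments": [
    [0.05,-0.05,0,0,0,0.05],
    [0.1,-0.1,0,0,0,0.1],
    [0.15,-0.15,0,0,0,0.15],
    [0.2,-0.2,0,0,0,0.2],
    [0.25,-0.244,0,0,0,0.25]
  ]
}}

```text
t: 21.32
tool_pos: [0.401, 0.1511, 0.421]
orientation: [3.134, 0.01, -0.0]
force: [-0.3, -0.4, -0.6]
opening: 0.0926
gripper_force: 0.0
```

```bash
python3 log.py; python3 st.py; tail -1 log.jsonl
```

```text
21.325 [0.40102303 0.15111856 0.42102084] [-0.32399605 -0.39676774 -0.6165682 ] [ 0.03666351 -0.00303333  0.00994144] 0.09262852547909092 0.006522565621167142 -3.1145963072776794
{"q": [0.2439871868994959, -0.35527330439279736, 1.9083379545821457, -0.007494215243017248, 1.5904247263267877, 1.8081206486887338], "tool_pos": [0.40102302888018954, 0.15111856438115245, 0.42102083754896125], "orientation": [3.13384694557788, 0.01022089034039435, -8.805875496706678e-05]}
```

Request:
{"api": "arm_command", "payload": {
  "increments": [
    [0,0,-0.05,0,-0.05,0],
    [0,0,-0.1,0,-0.1,0],
    [0,0,-0.1,0,-0.15,0],
    [0,0,-0.1,0,-0.2,0],
    [0,0,-0.1,0,-0.2,0]
  ]
}}

```text
t: 21.95
tool_pos: [0.4017, 0.1507, 0.4395]
orientation: [2.975, 0.013, -0.971]
force: [0.6, -0.6, -1.1]
opening: 0.0931
gripper_force: 0.0
```

```bash
python3 log.py; python3 st.py; tail -1 log.jsonl
```

```text
21.95 [0.40169018 0.15067913 0.43952952] [ 0.61427821 -0.63879447 -1.11200876] [ 0.03032763 -0.31097359  0.00552859] 0.09305937569219891 0.005355549358855058 0.04250366357155144
{"q": [0.1940749332786132, -0.03941596164956321, 1.6669521401869198, 0.11889783228476175, 2.1349698391922174, 1.787424838482476], "tool_pos": [0.4016901759330982, 0.15067912504597647, 0.4395295241378467], "orientation": [2.975331953133952, 0.013125662979744285, -0.9711220235657348]}
```

Request:
{"api": "arm_command", "payload": {
  "increments": [
    [0,0,0,0,0.055,0],
    [0,0,0,0,0.11,0],
    [0,0,0,0,0.165,0],
    [0,0,0,0,0.22,0],
    [0,0,0,0,0.275,0]
  ]
}}

```text
t: 22.58
tool_pos: [0.4012, 0.1507, 0.442]
orientation: [3.113, 0.021, 0.386]
force: [0.7, 0.7, -0.9]
opening: 0.0929
gripper_force: 0.0
```

```bash
python3 log.py
```

Request:
{"api": "arm_command", "payload": {
  "increments": [
    [0,0,0,0.05,0.05,0],
    [0,0,0,0.1,0.1,0],
    [0,0,0,0.15,0.1,0],
    [0,0,0,0.2,0.1,0],
    [0,0,0,0.2,0.1,0]
  ]
}}

```text
t: 23.2
tool_pos: [0.4011, 0.1494, 0.4404]
orientation: [-2.426, -0.108, -0.695]
force: [0.7, -0.8, -0.8]
opening: 0.0927
gripper_force: 0.0
```

```bash
python3 log.py; cat > kin.py <<'E'
import numpy as np,json
from scipy.spatial.transform import Rotation as R
from scipy.optimize import least_squares
def fk(q,P):
    rz=lambda a:R.from_euler('z',a).as_matrix();ry=lambda a:R.from_euler('y',a).as_matrix()
    h,ox,oy,ax,a,bx,b,wx,wy,d=P
    M=rz(q[0]);p=np.array([0,0,h])+M@[ox,oy,0]
    M=M@ry(q[1]);p=p+M@[ax,0,a]; M=M@ry(q[2]);p=p+M@[bx,0,b]
    M=M@rz(q[3])@ry(q[4]);p=p+M@[wx,wy,d]
    M=M@rz(q[5]);return p,M
E
python3 - <<'E'
from kin import *
D=[json.loads(l) for l in open('log.jsonl')]
D+=[dict(q=[-1.261,.131,1.489,0,1.523,-.085],tool_pos=[.231,-.554,.404],orientation=[-3.079,-.616,0]),dict(q=[-.457,-.344,2.010,0,1.477,-.585],tool_pos=[.3998,-.1395,.3603],orientation=R.from_matrix(np.array([[-.128,.992,0],[.992,.128,0],[0,0,-1]])).as_rotvec().tolist()),dict(q=[-.62,-.35,2.07,-.02,1.42,-2.11],tool_pos=[.3615,-.2011,.3317],orientation=[-.124,-3.131,.02])]
# rotation check
for d in D:
    M=fk(d['q'],np.zeros(10))[1];Q=R.from_rotvec(d['orientation']).as_matrix();print(np.round(d['q'],2),R.from_matrix(M.T@Q).as_rotvec().round(3))
f=lambda P:np.concatenate([fk(d['q'],P)[0]-d['tool_pos'] for d in D]+[1e-4*P])
r=least_squares(f,np.zeros(10)+.2);print(r.x.round(4));print(np.abs(f(r.x)).reshape(-1)[:3*len(D)].reshape(-1,3).max(1).round(4))
E
```

```text
[-0.95 -0.89  2.43  0.38  1.26 -2.43] [ 0.    -0.     1.571]
[ 0.24 -0.36  1.91 -0.01  1.59  1.81] [ 0.    -0.     1.571]
[ 0.19 -0.04  1.67  0.12  2.13  1.79] [-0.    -0.     1.571]
[ 0.27 -0.49  1.98 -0.07  1.42  1.83] [0.    0.    1.571]
[-0.04 -0.72  2.23  0.7   1.17  1.32] [0.    0.    1.571]
[-1.26  0.13  1.49  0.    1.52 -0.08] [-0.     0.     1.571]
[-0.46 -0.34  2.01  0.    1.48 -0.58] [-0.    -0.002  1.57 ]
[-0.62 -0.35  2.07 -0.02  1.42 -2.11] [-0.003 -0.005  1.572]
[ 3.210e-01  4.200e-03  5.130e-02  6.000e-04  3.699e-01  6.510e-02
  5.485e-01 -5.000e-04 -3.000e-04  1.917e-01]
[0.0002 0.0002 0.0001 0.0003 0.0001 0.0001 0.0006 0.0008]
```

The model fits to better than 1 mm. Now I'll search for feasible grasp and pour poses.

```bash
cat >> kin.py <<'E'
P0=np.array([.321,.0042,.0513,.0006,.3699,.0651,.5485,-.0005,-.0003,.1917])
LO=np.array([-2.96,-.89,.02,-1.34,0,-2.66]);HI=np.array([2.96,2.26,2.5,4.48,2.73,2.66])
RT=R.from_euler('z',np.pi/2).as_matrix()
def FK(q): p,M=fk(q,P0); return p,M@RT
def IK(p,M,q0):
    f=lambda q:np.r_[(FK(q)[0]-p)*5,R.from_matrix(M.T@FK(q)[1]).as_rotvec()]
    r=least_squares(f,np.clip(q0,LO+.011,HI-.011),bounds=(LO+.01,HI-.01),xtol=1e-10);return r.x,np.abs(r.fun).max()
def pose(g,phi,beta,rho,flip=0):
    """grasp point g, handle direction phi (towards pan), tool tilt beta forward, roll rho about handle"""
    h=np.array([np.cos(phi),np.sin(phi),0]);Z=np.array([0,0,1.])
    z=np.sin(beta)*h-np.cos(beta)*Z; y=np.cross(Z,h)*(-1 if flip==0 else 1) ; x=np.cross(y,z)
    M=R.from_rotvec(h*rho).as_matrix()@np.c_[x,y,z]; return np.array(g)-.167*M[:,2],M
E
cat > srch.py <<'E'
from kin import *
q=json.loads(open('log.jsonl').readlines()[1])['q']
mouth=np.array([.505,-.11])
for beta in (0,20,35,50,65):
  for flip in (0,1):
    qg=np.array(q); qg[5]-=3.14*flip
    pg,M=pose((.455,.19,.09),-.17,np.radians(beta),0,flip); qg,eg=IK(pg,M,qg)
    if eg>1e-3: print(beta,flip,'grasp infeasible',eg.round(3));continue
    for s in (1,-1):
      out=[]
      for phi in (-.6,-.3,0,.4,.8):
        h=np.array([np.cos(phi),np.sin(phi)]);qq=qg;last=0;mz=9
        for rho in range(0,181,15):
            p,M=pose(np.r_[mouth-.095*h,.17+.03*(rho>0)],phi,np.radians(beta),s*np.radians(rho),flip)
            qq,e=IK(p,M,qq)
            if e>1e-3: break
            last=rho;mz=min(mz,p[2])
        out.append((phi,last,round(mz,2)))
      print(beta,flip,s,qg.round(2),out)
E
python3 srch.py
```

```text
0 0 1 [ 0.29 -0.03  1.94  0.    1.24  2.03] [(-0.6, 150, np.float64(0.06)), (-0.3, 150, np.float64(0.06)), (0, 135, np.float64(0.08)), (0.4, 120, np.float64(0.12)), (0.8, 90, np.float64(0.2))]
0 0 -1 [ 0.29 -0.03  1.94  0.    1.24  2.03] [(-0.6, 120, np.float64(0.12)), (-0.3, 105, np.float64(0.16)), (0, 90, np.float64(0.2)), (0.4, 60, np.float64(0.28)), (0.8, 30, np.float64(0.34))]
0 1 1 [ 0.29 -0.03  1.94  0.    1.24 -1.11] [(-0.6, 90, np.float64(0.2)), (-0.3, 150, np.float64(0.06)), (0, 135, np.float64(0.08)), (0.4, 30, np.float64(0.34)), (0.8, 0, 9)]
0 1 -1 [ 0.29 -0.03  1.94  0.    1.24 -1.11] [(-0.6, 120, np.float64(0.12)), (-0.3, 105, np.float64(0.16)), (0, 90, np.float64(0.2)), (0.4, 60, np.float64(0.28)), (0.8, 0, 9)]
20 0 1 [ 0.43 -0.29  2.21 -0.24  0.95  2.29] [(-0.6, 15, np.float64(0.33)), (-0.3, 165, np.float64(0.05)), (0, 165, np.float64(0.05)), (0.4, 165, np.float64(0.05)), (0.8, 105, np.float64(0.16))]
20 0 -1 [ 0.43 -0.29  2.21 -0.24  0.95  2.29] [(-0.6, 105, np.float64(0.16)), (-0.3, 90, np.float64(0.2)), (0, 75, np.float64(0.24)), (0.4, 15, np.float64(0.33)), (0.8, 30, np.float64(0.33))]
20 1 1 [ 0.43 -0.29  2.21 -0.24  0.95 -0.85] [(-0.6, 15, np.float64(0.33)), (-0.3, 165, np.float64(0.05)), (0, 165, np.float64(0.05)), (0.4, 0, 9), (0.8, 0, 9)]
20 1 -1 [ 0.43 -0.29  2.21 -0.24  0.95 -0.85] [(-0.6, 105, np.float64(0.16)), (-0.3, 90, np.float64(0.2)), (0, 75, np.float64(0.24)), (0.4, 0, 9), (0.8, 0, 9)]
35 0 grasp infeasible 0.002
35 1 1 [ 0.58 -0.42  2.39 -0.59  0.78 -0.48] [(-0.6, 0, 9), (-0.3, 0, 9), (0, 0, 9), (0.4, 0, 9), (0.8, 0, 9)]
35 1 -1 [ 0.58 -0.42  2.39 -0.59  0.78 -0.48] [(-0.6, 0, 9), (-0.3, 0, 9), (0, 0, 9), (0.4, 0, 9), (0.8, 0, 9)]
50 0 grasp infeasible 0.188
50 1 grasp infeasible 0.023
65 0 grasp infeasible 0.436
65 1 grasp infeasible 0.135
```

```bash
python3 - <<'E'
from kin import *
q=json.loads(open('log.jsonl').readlines()[1])['q'];B=0
for flip in (0,1):
  for phi in (-.4,-.6,-.8,-1.0):
    h=np.array([np.cos(phi),np.sin(phi)]);m=np.array([.525,-.094]);qq=np.array(q);qq[5]-=3.14*flip;tr=[]
    qq[0]-=.5;
    for z in (.2,.24):
      q2=qq
      for rho in range(0,171,10):
        p,M=pose(np.r_[m-.095*h,z],phi,B,np.radians(rho),flip);qn,e=IK(p,M,q2)
        if e>1e-3: break
        tr.append(np.abs(qn-q2).max().round(2));q2=qn
      print(flip,phi,z,'last',rho-10 if e>1e-3 else rho,q2.round(2),'maxstep',max(tr[1:]))
E
```

```text
0 -0.4 0.2 last 150 [-0.66  1.25  1.64  1.75  2.63  0.5 ] maxstep 0.19
0 -0.4 0.24 last 150 [-0.66  1.14  1.73  1.79  2.62  0.56] maxstep 0.19
0 -0.6 0.2 last 150 [-0.63  1.24  1.72  1.85  2.6   0.36] maxstep 0.19
0 -0.6 0.24 last 160 [-0.49  1.2   1.73  2.17  2.72  0.52] maxstep 0.28
0 -0.8 0.2 last 160 [-0.43  1.31  1.67  2.28  2.71  0.36] maxstep 0.28
0 -0.8 0.24 last 160 [-0.43  1.2   1.76  2.31  2.7   0.4 ] maxstep 0.4
0 -1.0 0.2 last 50 [-0.77 -0.72  2.48  0.9   1.27  1.57] maxstep 0.21
0 -1.0 0.24 last 50 [-0.77 -0.77  2.44  0.87  1.33  1.65] maxstep 0.63
1 -0.4 0.2 last 110 [-0.98  0.77  1.86  1.23  2.16 -2.62] maxstep 0.18
1 -0.4 0.24 last 150 [-0.66  1.14  1.73  1.79  2.62 -2.58] maxstep 0.19
1 -0.6 0.2 last 100 [-1.06  0.51  2.09  1.26  1.95 -2.62] maxstep 0.19
1 -0.6 0.24 last 110 [-1.02  0.57  2.08  1.37  2.07 -2.63] maxstep 0.19
1 -0.8 0.2 last 90 [-1.09  0.18  2.34  1.33  1.74 -2.54] maxstep 0.23
1 -0.8 0.24 last 100 [-1.08  0.26  2.32  1.43  1.86 -2.58] maxstep 0.39
1 -1.0 0.2 last 50 [-0.77 -0.72  2.48  0.9   1.27 -1.57] maxstep 0.21
1 -1.0 0.24 last 50 [-0.77 -0.77  2.44  0.87  1.33 -1.49] maxstep 0.62
```

```bash
python3 - <<'E'
from h import *
inc([((.44,.16,.42),tool(0.))])
E
```

```text
[0.111, 0.057, 0.188, -0.199, -0.172, 0.027]
```

Request:
{"api": "arm_command", "payload": {
  "increments": [
    [0.03,0.02,0.04,-0.05,-0.04,0.01],
    [0.06,0.03,0.08,-0.1,-0.09,0.015],
    [0.09,0.05,0.14,-0.15,-0.13,0.02],
    [0.111,0.057,0.188,-0.199,-0.172,0.027],
    [0.111,0.057,0.188,-0.199,-0.172,0.027]
  ],
  "fingers": -0.2
}}

```text
t: 23.82
tool_pos: [0.4409, 0.162, 0.4203]
orientation: [3.13, 0.004, 0.001]
force: [-0.4, 1.1, -0.1]
opening: 0.056
gripper_force: 0.0
```

```bash
python3 - <<'E'
from h import *
import pickle
c=snap('wrist','w9');pickle.dump(c,open('c9.pkl','wb'));s=read_state();print(s['t'],s['tool_pos'],np.round(s['q'],2))
print([proj(c,p).round(0) for p in [(.547,.271,.082),(.548,.175,.082),(.54,.082,.082),(.40,.07,.079)]])
E
```

```text
23.875 [0.44069308 0.16186122 0.42029532] [ 0.25 -0.23  1.81 -0.01  1.57  1.82]
[array([131.,  71.]), array([233.,  70.]), array([332.,  80.]), array([334., 219.])]
```

View pics/w9.png

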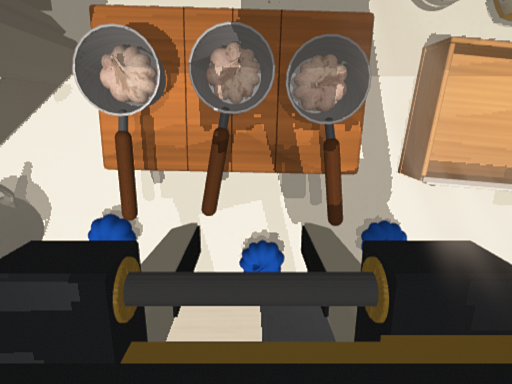

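All three pans hold a bulb: rims at (118,70), (232,68) and (329,79), with dark handles running down to (130,217), (208,213) and (336,222). I'll measure the handles by colour mask.

```bash
cat > pans.py <<'E'
from h import *
def find(c,zh=.079,zr=.082,verbose=0):
    """returns list of (pan centre xy from rim, handle start xyz, handle end xyz, bulb fraction) sorted by px column"""
    im=c['image'];h=cv2.cvtColor(im,cv2.COLOR_RGB2HSV)
    m=((h[...,0]<12)&(h[...,1]>110)&(h[...,2]<105)).astype(np.uint8);m[262:]=0
    m=cv2.morphologyEx(m,cv2.MORPH_OPEN,np.ones((3,3),np.uint8))
    n,l,s,ce=cv2.connectedComponentsWithStats(m);out=[]
    g=cv2.medianBlur(cv2.cvtColor(im,cv2.COLOR_RGB2GRAY),5)
    for i in range(1,n):
        if s[i,4]<250: continue
        ys,xs=np.where(l==i);pt=np.c_[xs,ys].astype(np.float32);(cx,cy),wh,ang=cv2.minAreaRect(pt);w,L=sorted(wh)
        if not(4<w<26 and L>3*w): continue
        vx,vy,x0,y0=cv2.fitLine(pt,cv2.DIST_HUBER,0,.01,.01).ravel();t=(pt-[x0,y0])@[vx,vy];e=[np.array([x0,y0])+k*np.array([vx,vy]) for k in (t.min(),t.max())]
        e.sort(key=lambda a:a[1]);out.append((e[0],e[1],w))
    out.sort(key=lambda a:a[0][0]);res=[]
    for a,b,w in out:
        A=onz(c,*a,zh);B=onz(c,*b,zh);d=(A-B)/np.linalg.norm(A-B)
        res.append((A,B,np.arctan2(d[1],d[0]),B+d*.140,B+d*.045))
        print('hnd px',a.round(0),b.round(0),'w',round(w,1),'start',A[:2].round(4),'end',B[:2].round(4),'len',np.linalg.norm(A-B).round(4),'phi',res[-1][2].round(3),'ctr',res[-1][3][:2].round(4),'grip',res[-1][4][:2].round(4))
    ci=cv2.HoughCircles(g,cv2.HOUGH_GRADIENT,1,60,param1=100,param2=25,minRadius=34,maxRadius=50)
    for x,y,r in ([] if ci is None else ci[0]):
        yy,xx=np.mgrid[:384,:512];k=(xx-x)**2+(yy-y)**2<(r*.65)**2;print('circle',x,y,r,onz(c,x,y,zr)[:2].round(4),'bulbfrac',((h[...,1]>25)&(h[...,2]>110)&((h[...,0]<20)|(h[...,0]>165)))[k].mean().round(2),im[k].mean(0).round(0))
    return res
if __name__=='__main__':
    import pickle;find(pickle.load(open('c9.pkl','rb')))
E
python3 pans.py; python3 - <<'E'
import pickle;c=pickle.load(open('c9.pkl','rb'))['image']
print(c[180,[122,125,127,330,333,336]].tolist(),c[175,212:220].tolist())
E
```

```text
circle 328.5 78.5 42.7 [0.541 0.085] bulbfrac 0.73 [125. 108.  97.]
circle 231.5 67.5 42.7 [0.5505 0.1768] bulbfrac 0.81 [136. 117. 104.]
circle 119.5 66.5 45.0 [0.551  0.2813] bulbfrac 0.71 [158. 137. 123.]
[[97, 56, 31], [100, 57, 31], [96, 56, 32], [90, 51, 27], [101, 59, 32], [96, 55, 29]] [[87, 51, 29], [89, 52, 27], [90, 52, 29], [87, 51, 28], [85, 50, 26], [86, 50, 25], [81, 48, 25], [74, 42, 20]]
```

```bash
cat > pans.py <<'E'
from h import *
def find(c,zh=.079,zr=.082,r0=176):
    im=c['image'];h=cv2.cvtColor(im,cv2.COLOR_RGB2HSV)
    m=((h[...,0]<15)&(h[...,1]>120)&(h[...,2]<125)).astype(np.uint8);m[250:]=0;m[:r0]=0
    n,l,s,ce=cv2.connectedComponentsWithStats(m);H=[]
    for i in range(1,n):
        if s[i,4]<150: continue
        ys,xs=np.where(l==i);pt=np.c_[xs,ys].astype(np.float32)
        vx,vy,x0,y0=cv2.fitLine(pt,cv2.DIST_HUBER,0,.01,.01).ravel();k=np.sign(vy);v=np.array([vx,vy])*k
        t=(pt-[x0,y0])@v;H.append((np.array([x0,y0])+t.min()*v,np.array([x0,y0])+np.percentile(t,99)*v,s[i,4]))
    for a,b,ar in sorted(H,key=lambda q:q[0][0]):
        A=onz(c,*a,zh);B=onz(c,*b,zh);d=(A-B)/np.linalg.norm(A-B)
        print('hnd px',a.round(0),b.round(0),ar,'end',B[:2].round(4),'phi',np.arctan2(d[1],d[0]).round(3),'ctr',(B+d*.140)[:2].round(4),'grip',(B+d*.045)[:2].round(4))
    g=cv2.medianBlur(cv2.cvtColor(im,cv2.COLOR_RGB2GRAY),5)
    ci=cv2.HoughCircles(g,cv2.HOUGH_GRADIENT,1,60,param1=100,param2=25,minRadius=36,maxRadius=48)
    for x,y,r in ([] if ci is None else ci[0]):
        yy,xx=np.mgrid[:384,:512];k=(xx-x)**2+(yy-y)**2<(r*.65)**2;print('circle',x,y,r,onz(c,x,y,zr)[:2].round(4),'bulbfrac',((h[...,1]>25)&(h[...,2]>110)&((h[...,0]<20)|(h[...,0]>165)))[k].mean().round(2),im[k].mean(0).round(0))
if __name__=='__main__':
    import pickle,sys;find(pickle.load(open(sys.argv[1],'rb')))
E
python3 pans.py c9.pkl
```

```text
hnd px [126. 175.] [130. 219.] 624 end [0.4007 0.2864] phi -0.005 ctr [0.5407 0.2857] grip [0.4457 0.2862]
hnd px [214. 175.] [207. 213.] 518 end [0.4062 0.2043] phi -0.206 ctr [0.5432 0.1757] grip [0.4502 0.1951]
hnd px [333. 176.] [335. 223.] 676 end [0.3949 0.0679] phi 0.12 ctr [0.5339 0.0847] grip [0.4395 0.0733]
circle 114.5 70.5 44.1 [0.5475 0.2863] bulbfrac 0.68 [155. 135. 121.]
circle 328.5 78.5 42.9 [0.541 0.085] bulbfrac 0.73 [125. 108.  97.]
circle 231.5 70.5 43.0 [0.5479 0.1769] bulbfrac 0.85 [138. 118. 105.]
```

```bash
python3 - <<'E'
from h import *
inc([((.443,.0735,.34),tool(.118)),((.443,.0735,.247),tool(.118))])
E
```

```text
[0.011, 0.437, 0.407, 0.004, 0.001, -0.037]
[0.0, 0.0, 0.465, 0.0, 0.0, 0.0]
```

Request:
{"api": "arm_command", "payload": {
  "increments": [
    [0,0.1,0.08,0,0,-0.01],
    [0.005,0.2,0.16,0,0,-0.02],
    [0.01,0.3,0.25,0.002,0,-0.03],
    [0.011,0.4,0.34,0.004,0,-0.037],
    [0.011,0.437,0.407,0.004,0.001,-0.037]
  ]
}}

```text
t: 24.5
tool_pos: [0.4424, 0.0731, 0.3385]
orientation: [-3.128, -0.185, -0.007]
force: [-0.0, 0.0, 0.3]
opening: 0.0559
gripper_force: 0.0
```

Request:
{"api": "arm_command", "payload": {
  "increments": [
    [0,0,0.1,0,0,0],
    [0,0,0.2,0,0,0],
    [0,0,0.3,0,0,0],
    [0,0,0.4,0,0,0],
    [0,0,0.465,0,0,0]
  ]
}}

```text
t: 25.12
tool_pos: [0.4422, 0.0754, 0.245]
orientation: [-3.125, -0.188, -0.003]
force: [0.7, -0.4, -0.4]
opening: 0.0563
gripper_force: 0.0
```

Request:
{"api": "arm_command", "payload": {
  "increments": [
    [0,0,0,0,0,0],
    [0,0,0,0,0,0],
    [0,0,0,0,0,0],
    [0,0,0,0,0,0],
    [0,0,0,0,0,0]
  ],
  "fingers": 1,
  "force": 50
}}

```text
t: 25.75
tool_pos: [0.4423, 0.075, 0.2458]
orientation: [-3.124, -0.187, -0.002]
force: [-0.1, -0.8, 0.7]
opening: 0.0152
gripper_force: 49.7
```

```bash
python3 st.py
```

```text
25.75 [0.44228121 0.07495239 0.24575698] [-0.14305344 -0.83368324  0.70140636] [-0.11897997 -0.06222388 -0.04294662] 0.01522338237447082 0.11938341955698034 -0.048195747658610344
```

```bash
python3 - <<'E'
from h import *
inc([((.4423,.075,.407),tool(.119)),((.445,.017,.407),tool(-.24)),((.447,-.040,.407),tool(-.6))])
E
```

```text
[0.002, -0.01, -0.806, -0.004, -0.001, 0.0]
[-0.021, 0.29, 0.0, 0.0, 0.0, 0.114]
[0.077, 0.274, 0.0, 0.0, 0.0, 0.115]
```

Request:
{"api": "arm_command", "payload": {
  "increments": [
    [0,0,-0.12,0,0,0],
    [0,0,-0.28,0,0,0],
    [0,0,-0.45,0,0,0],
    [0,0,-0.63,0,0,0],
    [0,0,-0.8,0,0,0]
  ],
  "force": 60
}}

```text
t: 26.38
tool_pos: [0.4419, 0.073, 0.4063]
orientation: [-3.123, -0.187, 0.0]
force: [-1.2, -0.4, -1.5]
opening: 0.0147
gripper_force: 59.7
```

```bash
python3 st.py
```

```text
26.375 [0.44190853 0.07297542 0.40634096] [-1.21203405 -0.40546809 -1.50732224] [-0.04156345  0.08711259 -0.03567119] 0.014719917955958905 0.11945376406199029 0.0001352647768726456
```

Request:
{"api": "arm_command", "payload": {
  "increments": [
    [0,0.05,0,0,0,0.02],
    [-0.01,0.11,0,0,0,0.045],
    [-0.015,0.17,0,0,0,0.07],
    [-0.02,0.23,0,0,0,0.095],
    [-0.021,0.29,0,0,0,0.115]
  ]
}}

```text
t: 27.0
tool_pos: [0.4448, 0.0145, 0.4043]
orientation: [-3.106, 0.381, 0.004]
force: [0.3, -0.9, -2.0]
opening: 0.0145
gripper_force: 59.7
```

Request:
{"api": "arm_command", "payload": {
  "increments": [
    [0.015,0.06,0,0,0,0.025],
    [0.03,0.12,0,0,0,0.05],
    [0.05,0.18,0,0,0,0.075],
    [0.065,0.24,0,0,0,0.1],
    [0.077,0.274,0,0,0,0.115]
  ]
}}

```text
t: 27.62
tool_pos: [0.4467, -0.0426, 0.4037]
orientation: [-2.987, 0.933, 0.007]
force: [0.2, -0.1, -1.9]
opening: 0.0144
gripper_force: 59.7
```

Request:
{"api": "arm_command", "payload": {
  "increments": [
    [0,0.105,0.007,0.04,0,0],
    [0,0.208,0.026,0.08,0,0],
    [0,0.307,0.059,0.12,0,0],
    [0,0.402,0.103,0.16,0,0],
    [0,0.491,0.159,0.2,0,0]
  ]
}}

```text
t: 28.25
tool_pos: [0.3907, -0.123, 0.3713]
orientation: [-2.402, 0.75, -0.242]
force: [-0.8, -0.1, -2.3]
opening: 0.0145
gripper_force: 59.7
```

```bash
python3 - <<'E'
from kin import *
from plant import *
s=read_state();p,M=np.array(s['tool_pos']),R.from_rotvec(s['orientation']).as_matrix()
print(s['t'],'grasp',p+.167*M[:,2],'toolx',M[:,0],'z',M[:,2],s['force'],s['opening'],np.round(s['q'],2),'wrist',p-.192*M[:,2])
E
```

```text
28.25 grasp [ 0.44682238 -0.04026511  0.23755927] toolx [ 0.82332129 -0.56754811 -0.00558562] z [ 0.33627855  0.49570765 -0.80074382] [-0.81603403 -0.12012297 -2.2870188 ] 0.014486941115950879 [-0.72 -0.43  2.12  0.64  1.54  1.41] wrist [ 0.32609838 -0.21822416  0.5250263 ]
```

Request:
{"api": "arm_command", "payload": {
  "increments": [
    [0,0.105,0.007,0.04,0,0],
    [0,0.208,0.026,0.08,0,0],
    [0,0.307,0.059,0.12,0,0],
    [0,0.402,0.103,0.16,0,0],
    [0,0.491,0.159,0.2,0,0]
  ]
}}

```text
t: 28.88
tool_pos: [0.3564, -0.1722, 0.2868]
orientation: [-1.805, 0.567, -0.409]
force: [0.1, 0.3, -1.7]
opening: 0.0144
gripper_force: 59.8
```

Request:
{"api": "arm_command", "payload": {
  "increments": [
    [0,0.105,0.007,0.04,0,0],
    [0,0.208,0.026,0.08,0,0],
    [0,0.307,0.059,0.12,0,0],
    [0,0.402,0.103,0.16,0,0],
    [0,0.491,0.159,0.2,0,0]
  ]
}}

```text
t: 29.5
tool_pos: [0.3567, -0.1708, 0.1831]
orientation: [-1.201, 0.381, -0.519]
force: [0.1, -0.4, -1.2]
opening: 0.0145
gripper_force: 59.8
```

```bash
cat > ps.py <<'E'
from kin import *
from plant import *
s=read_state();p,M=np.array(s['tool_pos']),R.from_rotvec(s['orientation']).as_matrix()
print(round(s['t'],2),'grasp',(p+.167*M[:,2]).round(4),'x',M[:,0].round(3),'z',M[:,2].round(3),'F',np.round(s['force'],2),'op',round(s['opening'],4),np.round(s['q'],2),'wrist',(p-.192*M[:,2]).round(3))
E
python3 ps.py
```

```text
29.5 grasp [ 0.4469 -0.0409  0.2368] x [ 0.823 -0.568 -0.007] z [0.54  0.778 0.321] F [ 0.08 -0.39 -1.2 ] op 0.0145 [-1.03  0.54  2.1   1.36  2.06  0.53] wrist [ 0.253 -0.32   0.121]
```

```bash
cat > bulbs.py <<'E'
from h import *
C=np.array([.5014,-.159]);xt=np.array([.996,-.09]);yt=np.array([.09,.996])
def look(n):
    c=read_camera(n);h=cv2.cvtColor(c['image'],cv2.COLOR_RGB2HSV)
    poly=[proj(c,np.r_[C+a*xt+b*yt,.03]) for a,b in ((-.066,-.04),(-.066,.11),(.066,.11),(.066,-.04))]
    k=np.zeros(h.shape[:2],np.uint8);cv2.fillPoly(k,[np.int32(poly)],1)
    sc=1 if n!='wrist' else 1
    m=(k>0)&(h[...,1]<115)&(h[...,2]>70);m=cv2.morphologyEx(m.astype(np.uint8),cv2.MORPH_OPEN,np.ones((3,3)))
    N,l,s,ce=cv2.connectedComponentsWithStats(m);print(n,'bay px',k.sum())
    for i in range(1,N):
        if s[i,4]>15:
            p=onz(c,*ce[i],.035)[:2]-C;print('  blob',s[i].tolist(),'tray xy',round(p@xt,3),round(p@yt,3),c['image'][l==i].mean(0).round(0))
    return c
if __name__=='__main__':
    for n in ('top','side'): look(n)
E
python3 bulbs.py
```

```text
top bay px 2389
  blob [334, 159, 41, 33, 866] tray xy 0.033 0.021 [131. 119. 111.]
  blob [329, 196, 23, 11, 159] tray xy -0.057 0.059 [148. 136. 116.]
side bay px 2912
  blob [288, 250, 51, 34, 1057] tray xy -0.02 0.052 [137. 126. 111.]
  blob [310, 289, 5, 4, 18] tray xy -0.063 0.011 [96. 87. 75.]
```

```bash
cat >> h.py <<'E'
def poure(g,phi,rhos,beta=0):
    from kin import pose
    inc([pose(g[i] if np.ndim(g[0]) else g,phi,beta,np.radians(r)) for i,r in enumerate(rhos)])
E
python3 - <<'E'
from h import *
poure([(.447,-.04,.285),(.447,-.04,.305)],-.6,[124,124])
E
```

```text
[0.011, -0.021, 0.109, 0.084, -0.003, -0.004]
[0.0, -0.083, 0.056, 0.0, 0.0, 0.0]
```

Request:
{"api": "arm_command", "payload": {
  "increments": [
    [0,0,0.02,0.02,0,0],
    [0.005,-0.005,0.05,0.04,-0.001,-0.001],
    [0.008,-0.01,0.08,0.06,-0.002,-0.002],
    [0.011,-0.021,0.109,0.084,-0.003,-0.004],
    [0.011,-0.021,0.109,0.084,-0.003,-0.004]
  ]
}}

```text
t: 30.22
tool_pos: [0.3699, -0.1556, 0.1957]
orientation: [-0.958, 0.286, -0.553]
force: [1.1, 1.1, -1.5]
opening: 0.0143
gripper_force: 59.7
```

Request:
{"api": "arm_command", "payload": {
  "increments": [
    [0,-0.083,0.056,0,0,0],
    [0,0,0,0,0,0],
    [0,-0.083,0.056,0,0,0],
    [0,0,0,0,0,0],
    [0,0,0,0,0,0]
  ]
}}

```text
t: 30.85
tool_pos: [0.3694, -0.1559, 0.1949]
orientation: [-0.957, 0.288, -0.554]
force: [0.5, 0.2, -2.0]
opening: 0.0148
gripper_force: 59.8
```

Request:
{"api": "arm_command", "payload": {
  "increments": [
    [0,0,0,0,0,0],
    [0,0,0,0,0,0],
    [0,0,0,0,0,0],
    [0,0,0,0,0,0],
    [0,0,0,0,0,0]
  ]
}}

```text
t: 31.48
tool_pos: [0.3693, -0.1555, 0.1948]
orientation: [-0.954, 0.287, -0.554]
force: [-0.3, -0.3, -1.5]
opening: 0.0149
gripper_force: 59.8
```

```bash
python3 ps.py;python3 - <<'E'
from h import *
poure([(.447,-.04,.24)]*4,-.6,[108,72,36,0])
E
```

```text
31.48 grasp [ 0.4472 -0.0404  0.2874] x [ 0.825 -0.565  0.008] z [0.466 0.689 0.555] F [-0.28 -0.31 -1.53] op 0.0149 [-0.93  0.63  2.07  1.56  2.24  0.53] wrist [ 0.28  -0.288  0.088]
[-0.006, -0.028, -0.099, -0.087, 0.001, 0.002]
[-0.0, -0.491, 0.159, -0.2, -0.0, 0.0]
[0.0, -0.491, 0.159, -0.2, -0.0, 0.0]
[-0.0, -0.491, 0.159, -0.2, -0.0, -0.0]
```

```bash
cat > inpan.py <<'E'
from h import *
c=read_camera('wrist');s=read_state();M=R.from_rotvec(s['orientation']).as_matrix();p=np.array(s['tool_pos'])
f=lambda v:proj(c,p+M@np.array(v))
x,y=f((.095,0,.164+.03));r=abs(f((.095,.02,.194))-f((.095,0,.194))).max();yy,xx=np.mgrid[:384,:512];k=(xx-x)**2+(yy-y)**2<r*r
h=cv2.cvtColor(c['image'],cv2.COLOR_RGB2HSV)[k];print('px',x,y,r,k.sum(),'rgb',c['image'][k].mean(0).round(0),'std',c['image'][k].std(0).round(0),'sat',np.median(h[:,1]))
cv2.imwrite('pics/pan.png',c['image'][:,:,::-1])
E
python3 inpan.py; python3 bulbs.py
```

```text
px 248.93639068394333 56.97889768917062 39.38605817392937 4877 rgb [166. 162. 159.] std [3. 3. 3.] sat 11.0
top bay px 2389
  blob [341, 160, 36, 35, 780] tray xy 0.03 0.002 [121. 111. 104.]
  blob [338, 194, 17, 13, 132] tray xy -0.054 0.044 [158. 147. 126.]
  blob [332, 199, 5, 6, 18] tray xy -0.058 0.077 [104.  93.  77.]
side bay px 2912
  blob [293, 245, 16, 18, 175] tray xy -0.023 0.097 [134. 129. 113.]
  blob [293, 264, 56, 32, 923] tray xy -0.021 0.018 [117. 107.  94.]
  blob [313, 291, 12, 11, 97] tray xy -0.058 -0.011 [93. 88. 77.]
```

The pan interior is now uniform grey, so it is empty. I'll roll back and return.

Request:
{"api": "arm_command", "payload": {
  "increments": [
    [0,-0.005,-0.025,-0.022,0,0],
    [-0.002,-0.01,-0.05,-0.044,0,0],
    [-0.004,-0.02,-0.075,-0.066,0,0.001],
    [-0.006,-0.028,-0.099,-0.087,0.001,0.002],
    [-0.006,-0.028,-0.099,-0.087,0.001,0.002]
  ]
}}

```text
t: 32.25
tool_pos: [0.3573, -0.1715, 0.1888]
orientation: [-1.217, 0.375, -0.52]
force: [0.4, -0.1, -1.7]
opening: 0.015
gripper_force: 59.8
```

Request:
{"api": "arm_command", "payload": {
  "increments": [
    [0,-0.105,0.007,-0.04,0,0],
    [0,-0.208,0.026,-0.08,0,0],
    [0,-0.307,0.059,-0.12,0,0],
    [0,-0.402,0.103,-0.16,0,0],
    [0,-0.491,0.159,-0.2,0,0]
  ]
}}

```text
t: 32.88
tool_pos: [0.357, -0.1706, 0.2922]
orientation: [-1.822, 0.563, -0.409]
force: [1.0, 0.2, -2.1]
opening: 0.0146
gripper_force: 59.8
```

Request:
{"api": "arm_command", "payload": {
  "increments": [
    [0,-0.105,0.007,-0.04,0,0],
    [0,-0.208,0.026,-0.08,0,0],
    [0,-0.307,0.059,-0.12,0,0],
    [0,-0.402,0.103,-0.16,0,0],
    [0,-0.491,0.159,-0.2,0,0]
  ]
}}

```text
t: 33.5
tool_pos: [0.3912, -0.1201, 0.3755]
orientation: [-2.419, 0.747, -0.242]
force: [-0.0, 0.5, -1.9]
opening: 0.0147
gripper_force: 59.7
```

Request:
{"api": "arm_command", "payload": {
  "increments": [
    [0,-0.105,0.007,-0.04,0,0],
    [0,-0.208,0.026,-0.08,0,0],
    [0,-0.307,0.059,-0.12,0,0],
    [0,-0.402,0.103,-0.16,0,0],
    [0,-0.491,0.159,-0.2,0,0]
  ]
}}

```text
t: 34.12
tool_pos: [0.4466, -0.0388, 0.4071]
orientation: [3.0, -0.926, -0.004]
force: [0.2, -1.2, -1.5]
opening: 0.0147
gripper_force: 59.7
```

```bash
python3 ps.py; python3 inpan.py; python3 - <<'E'
from h import *
inc([((.445,.017,.407),tool(-.24)),((.4423,.075,.407),tool(.119)),((.4423,.075,.252),tool(.119))])
# rim check: is pan still where it should be in grip?
c=read_camera('wrist');g=cv2.medianBlur(cv2.cvtColor(c['image'],cv2.COLOR_RGB2GRAY),5)
ci=cv2.HoughCircles(g,cv2.HOUGH_GRADIENT,1,100,param1=100,param2=30,minRadius=60,maxRadius=140);print(ci)
E
```

```text
34.12 grasp [ 0.4461 -0.039   0.2401] x [ 0.826 -0.564 -0.002] z [-0.003 -0.001 -1.   ] F [ 0.17 -1.21 -1.54] op 0.0147 [-0.2  -0.29  1.88 -0.    1.55  1.97] wrist [ 0.447 -0.038  0.599]
px 249.89656738884148 57.38897405950769 39.33255968627881 4860 rgb [144. 140. 137.] std [3. 3. 3.] sat 13.0
[-0.162, -0.217, -0.001, 0.002, 0.001, -0.114]
[-0.082, -0.278, 0.0, 0.0, 0.0, -0.114]
[0.0, 0.0, 0.775, 0.0, 0.0, 0.0]
[[[259.5  39.5  93.2]
  [128.5 205.5 113. ]]]
```

Request:
{"api": "arm_command", "payload": {
  "increments": [
    [-0.03,-0.04,0,0,0,-0.022],
    [-0.06,-0.08,0,0,0,-0.045],
    [-0.09,-0.13,0,0,0,-0.07],
    [-0.13,-0.18,0,0,0,-0.095],
    [-0.162,-0.217,0,0.002,0.001,-0.114]
  ]
}}

```text
t: 34.85
tool_pos: [0.4437, 0.0142, 0.4064]
orientation: [-3.11, 0.374, -0.006]
force: [0.4, -0.3, -1.5]
opening: 0.0146
gripper_force: 59.7
```

Request:
{"api": "arm_command", "payload": {
  "increments": [
    [-0.02,-0.06,0,0,0,-0.025],
    [-0.04,-0.12,0,0,0,-0.05],
    [-0.06,-0.18,0,0,0,-0.075],
    [-0.08,-0.24,0,0,0,-0.1],
    [-0.082,-0.278,0,0,0,-0.114]
  ]
}}

```text
t: 35.48
tool_pos: [0.4412, 0.072, 0.4069]
orientation: [-3.129, -0.185, -0.008]
force: [-0.1, -1.5, -1.7]
opening: 0.0146
gripper_force: 59.7
```

```bash
python3 ps.py; python3 bulbs.py; python3 - <<'E'
from h import *
import pickle
c0=pickle.load(open('c0.pkl','rb'));c=snap('top','t10');
d=np.abs(c['image'].astype(int)-c0['top']['image']).sum(2)
print('diff L',d[145:220,195:232].mean(),'M',d[145:220,233:262].mean())
inc([((.4423,.075,.2475),tool(.119))])
E
```

```text
35.48 grasp [0.442  0.0732 0.2399] x [0.993 0.118 0.006] z [ 0.005  0.007 -1.   ] F [-0.07 -1.53 -1.66] op 0.0146 [ 0.04 -0.3   1.89  0.01  1.55  1.5 ] wrist [0.44  0.071 0.599]
top bay px 2389
  blob [322, 168, 54, 41, 1802] tray xy -0.016 0.036 [128. 116.  93.]
side bay px 2912
  blob [329, 273, 20, 23, 339] tray xy 0.001 -0.019 [143. 121. 106.]
diff L 64.08684684684685 M 49.143908045977014
[0.0, -0.012, 0.799, -0.002, -0.002, -0.001]
```

The side camera shows bulb 1 in the bay at tray (0.00, -0.02). Now I'll set pan R down.

Request:
{"api": "arm_command", "payload": {
  "increments": [
    [0,-0.003,0.18,0,0,0],
    [0,-0.006,0.36,-0.001,-0.001,0],
    [0,-0.009,0.54,-0.002,-0.002,0],
    [0,-0.012,0.7,-0.002,-0.002,-0.001],
    [0,-0.012,0.78,-0.002,-0.002,-0.001]
  ]
}}

```text
t: 36.25
tool_pos: [0.4417, 0.0745, 0.2496]
orientation: [3.134, 0.185, -0.003]
force: [-0.1, 0.5, -1.4]
opening: 0.0147
gripper_force: 59.7
```

```bash
python3 ps.py
```

```text
36.25 grasp [0.4414 0.0742 0.0826] x [ 0.993  0.118 -0.002] z [-0.002 -0.002 -1.   ] F [-0.07  0.54 -1.38] op 0.0147 [ 0.05 -0.15  2.06 -0.    1.23  1.51] wrist [0.442 0.075 0.442]
```

Request:
{"api": "arm_command", "payload": {
  "increments": [
    [0,0,0.01,0,0,0],
    [0,0,0.02,0,0,0],
    [0,0,0.025,0,0,0],
    [0,0,0.025,0,0,0],
    [0,0,0.025,0,0,0]
  ]
}}

```text
t: 36.88
tool_pos: [0.4428, 0.075, 0.2472]
orientation: [3.134, 0.187, 0.003]
force: [-0.7, -0.3, 0.1]
opening: 0.0145
gripper_force: 59.7
```

```bash
python3 ps.py
```

```text
36.88 grasp [0.4432 0.0746 0.0802] x [0.993 0.119 0.002] z [ 0.002 -0.002 -1.   ] F [-0.67 -0.33  0.07] op 0.0145 [ 0.05 -0.15  2.06 -0.    1.22  1.51] wrist [0.442 0.075 0.439]
```

Request:
{"api": "arm_command", "payload": {
  "increments": [
    [0,0,0,0,0,0],
    [0,0,0,0,0,0],
    [0,0,0,0,0,0],
    [0,0,0,0,0,0],
    [0,0,0,0,0,0]
  ],
  "fingers": -0.2
}}

```text
t: 37.5
tool_pos: [0.4425, 0.075, 0.2466]
orientation: [3.134, 0.187, 0.001]
force: [0.4, 0.4, 0.1]
opening: 0.0551
gripper_force: 0.0
```

Request:
{"api": "arm_command", "payload": {
  "increments": [
    [0,0,-0.12,0,0,0],
    [0,0,-0.28,0,0,0],
    [0,0,-0.45,0,0,0],
    [0,0,-0.63,0,0,0],
    [0,0,-0.8,0,0,0]
  ]
}}

```text
t: 38.12
tool_pos: [0.4422, 0.0753, 0.4079]
orientation: [3.134, 0.187, 0.002]
force: [-0.1, -0.3, 0.7]
opening: 0.056
gripper_force: 0.0
```

Request:
{"api": "arm_command", "payload": {
  "increments": [
    [0,-0.1,-0.02,0,0,0.01],
    [0,-0.2,-0.04,0,0,0.02],
    [-0.02,-0.3,-0.06,0,0,0.03],
    [-0.03,-0.43,-0.06,0,0,0.037],
    [-0.03,-0.43,-0.06,0,0,0.037]
  ]
}}

```text
t: 38.75
tool_pos: [0.4258, 0.161, 0.4184]
orientation: [3.139, 0.008, 0.002]
force: [0.4, -1.2, -0.6]
opening: 0.0558
gripper_force: 0.0
```

```bash
cat > see.py <<'E'
from h import *;import pickle,sys,pans
c=snap('wrist',sys.argv[1]);pickle.dump(c,open(sys.argv[1]+'.pkl','wb'));pans.find(c)
E
python3 ps.py; python3 see.py v1; python3 bulbs.py
```

```text
38.75 grasp [0.426  0.1607 0.2514] x [1.    0.005 0.001] z [ 0.001 -0.002 -1.   ] F [ 0.4  -1.17 -0.58] op 0.0558 [ 0.25 -0.28  1.85 -0.    1.57  1.82] wrist [0.426 0.161 0.61 ]
hnd px [128. 175.] [130. 205.] 426 end [0.4007 0.2864] phi 0.002 ctr [0.5407 0.2866] grip [0.4457 0.2865]
hnd px [214. 175.] [208. 201.] 340 end [0.4058 0.2047] phi -0.248 ctr [0.5415 0.1704] grip [0.4494 0.1937]
hnd px [335. 176.] [335. 212.] 530 end [0.3938 0.072 ] phi 0.07 ctr [0.5335 0.0818] grip [0.4387 0.0751]
circle 231.5 51.5 46.3 [0.5491 0.1792] bulbfrac 0.75 [144. 124. 111.]
circle 336.5 63.5 46.3 [0.5393 0.0816] bulbfrac 0.0 [114. 110. 107.]
circle 115.5 55.5 46.3 [0.5451 0.2863] bulbfrac 0.67 [154. 134. 120.]
top bay px 2389
  blob [361, 176, 15, 18, 230] tray xy 0.002 -0.018 [138. 112.  96.]
side bay px 2912
  blob [329, 273, 20, 23, 343] tray xy 0.001 -0.019 [140. 119. 104.]
```

```bash
python3 - <<'E'
from h import *
inc([((.453,.196,.34),tool(-.2)),((.453,.196,.2455),tool(-.2)),((.453,.196,.407),tool(-.2)),((.452,.094,.402),tool(-.4)),((.4519,-.0075,.397),tool(-.6))])
E
```

```text
[0.134, -0.183, 0.391, 0.001, -0.0, 0.065]
[0.0, 0.0, 0.473, 0.0, 0.0, 0.0]
[0.0, 0.0, -0.807, 0.0, 0.0, 0.0]
[0.096, 0.501, 0.025, 0.0, 0.0, 0.064]
[0.197, 0.468, 0.025, 0.0, 0.0, 0.064]
```

Request:
{"api": "arm_command", "payload": {
  "increments": [
    [0.03,-0.04,0.08,0,0,0.015],
    [0.06,-0.08,0.16,0,0,0.03],
    [0.1,-0.12,0.25,0,0,0.05],
    [0.134,-0.183,0.33,0,0,0.065],
    [0.134,-0.183,0.391,0,0,0.065]
  ]
}}

```text
t: 39.52
tool_pos: [0.4532, 0.1961, 0.3392]
orientation: [3.123, -0.315, 0.001]
force: [-0.2, 0.6, 0.4]
opening: 0.0562
gripper_force: 0.0
```

Request:
{"api": "arm_command", "payload": {
  "increments": [
    [0,0,0.1,0,0,0],
    [0,0,0.2,0,0,0],
    [0,0,0.3,0,0,0],
    [0,0,0.4,0,0,0],
    [0,0,0.473,0,0,0]
  ]
}}

```text
t: 40.15
tool_pos: [0.4529, 0.1954, 0.2446]
orientation: [3.123, -0.314, 0.001]
force: [-0.1, 0.6, 0.2]
opening: 0.0557
gripper_force: 0.0
```

Request:
{"api": "arm_command", "payload": {
  "increments": [
    [0,0,0,0,0,0],
    [0,0,0,0,0,0],
    [0,0,0,0,0,0],
    [0,0,0,0,0,0],
    [0,0,0,0,0,0]
  ],
  "fingers": 1,
  "force": 60
}}

```text
t: 40.78
tool_pos: [0.4532, 0.1964, 0.2459]
orientation: [3.124, -0.315, 0.003]
force: [0.1, -0.0, 1.1]
opening: 0.015
gripper_force: 60.0
```

```bash
python3 ps.py
```

```text
40.77 grasp [0.4534 0.196  0.0789] x [ 0.98  -0.2    0.002] z [ 0.002 -0.002 -1.   ] F [ 0.06 -0.    1.14] op 0.015 [ 0.31 -0.02  1.94 -0.    1.22  2.08] wrist [0.453 0.197 0.438]
```

Request:
{"api": "arm_command", "payload": {
  "increments": [
    [0,0,-0.12,0,0,0],
    [0,0,-0.28,0,0,0],
    [0,0,-0.45,0,0,0],
    [0,0,-0.63,0,0,0],
    [0,0,-0.8,0,0,0]
  ]
}}

```text
t: 41.4
tool_pos: [0.4526, 0.1966, 0.4065]
orientation: [3.123, -0.315, 0.001]
force: [-0.1, -0.7, -1.3]
opening: 0.0149
gripper_force: 60.0
```

```bash
python3 ps.py
```

```text
41.4 grasp [0.4527 0.1962 0.2395] x [ 0.98  -0.2    0.001] z [ 0.001 -0.002 -1.   ] F [-0.13 -0.74 -1.28] op 0.0149 [ 0.31 -0.16  1.77 -0.    1.53  2.08] wrist [0.452 0.197 0.599]
```

Request:
{"api": "arm_command", "payload": {
  "increments": [
    [0.015,0.09,0,0,0,0.01],
    [0.035,0.19,0.01,0,0,0.025],
    [0.055,0.29,0.015,0,0,0.04],
    [0.075,0.39,0.02,0,0,0.05],
    [0.096,0.5,0.025,0,0,0.064]
  ]
}}

```text
t: 42.02
tool_pos: [0.451, 0.0934, 0.3984]
orientation: [3.074, -0.631, -0.002]
force: [0.5, 0.2, -1.8]
opening: 0.0145
gripper_force: 60.0
```

Request:
{"api": "arm_command", "payload": {
  "increments": [
    [0.04,0.1,0,0,0,0.013],
    [0.08,0.2,0.01,0,0,0.026],
    [0.125,0.3,0.015,0,0,0.04],
    [0.165,0.4,0.02,0,0,0.055],
    [0.197,0.468,0.025,0,0,0.064]
  ]
}}

```text
t: 42.65
tool_pos: [0.4506, -0.0081, 0.3941]
orientation: [2.996, -0.937, -0.001]
force: [0.2, 0.1, -2.1]
opening: 0.0144
gripper_force: 60.0
```

Request:
{"api": "arm_command", "payload": {
  "increments": [
    [0,0.105,0.007,0.04,0,0],
    [0,0.208,0.026,0.08,0,0],
    [0,0.307,0.059,0.12,0,0],
    [0,0.402,0.103,0.16,0,0],
    [0,0.491,0.159,0.2,0,0]
  ]
}}

```text
t: 43.28
tool_pos: [0.3949, -0.0884, 0.3634]
orientation: [-2.415, 0.752, -0.249]
force: [0.1, -0.9, -2.0]
opening: 0.0143
gripper_force: 60.0
```

Request:
{"api": "arm_command", "payload": {
  "increments": [
    [0,0.105,0.007,0.04,0,0],
    [0,0.208,0.026,0.08,0,0],
    [0,0.307,0.059,0.12,0,0],
    [0,0.402,0.103,0.16,0,0],
    [0,0.491,0.159,0.2,0,0]
  ]
}}

```text
t: 43.9
tool_pos: [0.3606, -0.1384, 0.2799]
orientation: [-1.818, 0.567, -0.416]
force: [0.3, 0.2, -1.6]
opening: 0.0147
gripper_force: 60.0
```

```bash
python3 ps.py; python3 inpan.py
```

```text
43.9 grasp [ 0.4512 -0.0079  0.2285] x [ 0.822 -0.57   0.002] z [ 0.543  0.782 -0.307] F [ 0.33  0.16 -1.55] op 0.0147 [-0.98 -0.15  2.28  1.11  1.7   0.92] wrist [ 0.256 -0.289  0.339]
px 254.69528392456107 60.57910129664302 39.050799560576536 4790 rgb [158. 134. 118.] std [37. 33. 30.] sat 63.0
```

Bulb still in at 72° (std 37). Now the final 36°.

Request:
{"api": "arm_command", "payload": {
  "increments": [
    [0,0.105,0.007,0.04,0,0],
    [0,0.208,0.026,0.08,0,0],
    [0,0.307,0.059,0.12,0,0],
    [0,0.402,0.103,0.16,0,0],
    [0,0.491,0.159,0.2,0,0]
  ]
}}

```text
t: 44.58
tool_pos: [0.3615, -0.1384, 0.1771]
orientation: [-1.217, 0.377, -0.522]
force: [0.7, -0.0, -0.7]
opening: 0.0145
gripper_force: 60.1
```

```bash
python3 ps.py; python3 inpan.py
```

```text
44.58 grasp [ 0.4516 -0.0076  0.2287] x [ 0.823 -0.567  0.002] z [0.539 0.783 0.309] F [ 0.67 -0.02 -0.66] op 0.0145 [-0.97  0.52  2.14  1.39  2.02  0.49] wrist [ 0.258 -0.289  0.118]
px 255.40467736198298 60.06981149213502 39.340492481860565 4863 rgb [172. 164. 157.] std [29. 27. 26.] sat 11.0
```

Request:
{"api": "arm_command", "payload": {
  "increments": [
    [0,0,0.02,0.02,0,0],
    [0.005,-0.005,0.05,0.04,-0.001,-0.001],
    [0.008,-0.01,0.08,0.06,-0.002,-0.002],
    [0.011,-0.021,0.109,0.084,-0.003,-0.004],
    [0.011,-0.021,0.109,0.084,-0.003,-0.004]
  ]
}}

```text
t: 45.25
tool_pos: [0.3745, -0.123, 0.1889]
orientation: [-0.971, 0.282, -0.555]
force: [0.1, -0.1, 0.1]
opening: 0.0147
gripper_force: 60.0
```

```bash
python3 ps.py; python3 inpan.py
```

```text
45.25 grasp [ 0.4521 -0.0061  0.2795] x [ 0.827 -0.562  0.017] z [0.465 0.7   0.543] F [ 0.09 -0.15  0.14] op 0.0147 [-0.87  0.63  2.1   1.58  2.2   0.47] wrist [ 0.285 -0.257  0.085]
px 249.08800618801183 56.657499233182335 39.458915897495615 4895 rgb [165. 162. 158.] std [3. 2. 2.] sat 11.0
```

Request:
{"api": "arm_command", "payload": {
  "increments": [
    [0,-0.005,-0.025,-0.022,0,0],
    [-0.002,-0.01,-0.05,-0.044,0,0],
    [-0.004,-0.02,-0.075,-0.066,0,0.001],
    [-0.006,-0.028,-0.099,-0.087,0.001,0.002],
    [-0.006,-0.028,-0.099,-0.087,0.001,0.002]
  ]
}}

```text
t: 45.92
tool_pos: [0.3621, -0.1398, 0.183]
orientation: [-1.234, 0.371, -0.525]
force: [-0.5, -0.5, -0.7]
opening: 0.0147
gripper_force: 60.0
```

Request:
{"api": "arm_command", "payload": {
  "increments": [
    [0,-0.105,0.007,-0.04,0,0],
    [0,-0.208,0.026,-0.08,0,0],
    [0,-0.307,0.059,-0.12,0,0],
    [0,-0.402,0.103,-0.16,0,0],
    [0,-0.491,0.159,-0.2,0,0]
  ]
}}

```text
t: 46.55
tool_pos: [0.3616, -0.1374, 0.2861]
orientation: [-1.838, 0.562, -0.417]
force: [-0.1, 0.2, -0.8]
opening: 0.0147
gripper_force: 60.0
```

```bash
python3 ps.py; python3 inpan.py; python3 bulbs.py
```

```text
46.55 grasp [ 0.4514 -0.0074  0.2322] x [ 0.825 -0.566  0.011] z [ 0.538  0.778 -0.323] F [-0.08  0.21 -0.81] op 0.0147 [-0.97 -0.17  2.27  1.1   1.7   0.94] wrist [ 0.258 -0.287  0.348]
px 245.5668233342188 53.065765735560745 39.873848857718855 4990 rgb [122. 119. 117.] std [2. 2. 2.] sat 11.0
top bay px 2389
  blob [325, 158, 34, 34, 722] tray xy 0.028 0.061 [120. 108.  99.]
  blob [361, 176, 15, 19, 242] tray xy 0.001 -0.018 [135. 110.  94.]
  blob [322, 194, 16, 11, 113] tray xy -0.056 0.094 [163. 151. 128.]
  blob [349, 196, 21, 12, 170] tray xy -0.054 0.004 [158. 146. 123.]
side bay px 2912
  blob [286, 247, 50, 32, 786] tray xy -0.02 0.064 [139. 129. 113.]
  blob [329, 273, 20, 23, 337] tray xy 0.001 -0.019 [134. 114. 100.]
  blob [302, 278, 14, 8, 85] tray xy -0.056 0.034 [107. 105.  93.]
  blob [310, 288, 20, 19, 219] tray xy -0.056 -0.013 [114. 105.  88.]
```

Request:
{"api": "arm_command", "payload": {
  "increments": [
    [0,-0.105,0.007,-0.04,0,0],
    [0,-0.208,0.026,-0.08,0,0],
    [0,-0.307,0.059,-0.12,0,0],
    [0,-0.402,0.103,-0.16,0,0],
    [0,-0.491,0.159,-0.2,0,0]
  ]
}}

```text
t: 47.32
tool_pos: [0.3956, -0.0859, 0.3667]
orientation: [-2.432, 0.749, -0.245]
force: [-0.4, -0.1, -2.0]
opening: 0.0145
gripper_force: 60.0
```

Request:
{"api": "arm_command", "payload": {
  "increments": [
    [0,-0.105,0.007,-0.04,0,0],
    [0,-0.208,0.026,-0.08,0,0],
    [0,-0.307,0.059,-0.12,0,0],
    [0,-0.402,0.103,-0.16,0,0],
    [0,-0.491,0.159,-0.2,0,0]
  ]
}}

```text
t: 47.95
tool_pos: [0.4513, -0.0041, 0.3967]
orientation: [2.986, -0.921, -0.002]
force: [-0.0, -0.1, -2.1]
opening: 0.0146
gripper_force: 60.0
```

```bash
python3 ps.py; python3 inpan.py; python3 bulbs.py; python3 - <<'E'
from h import *
inc([((.452,.094,.407),tool(-.4)),((.4532,.1962,.407),tool(-.2)),((.4532,.1962,.2475),tool(-.2))])
E
```

```text
47.95 grasp [ 0.4502 -0.0068  0.2297] x [ 0.826 -0.563  0.004] z [-0.006 -0.016 -1.   ] F [-0.02 -0.13 -2.12] op 0.0146 [-0.12 -0.28  1.89 -0.02  1.53  2.05] wrist [ 0.452 -0.001  0.589]
px 250.15042288157568 57.468057967445674 39.310939034377014 4853 rgb [146. 142. 139.] std [10. 10.  9.] sat 13.0
top bay px 2389
  blob [322, 158, 55, 51, 2366] tray xy -0.0 0.037 [141. 128. 104.]
side bay px 2912
  blob [314, 256, 22, 23, 340] tray xy 0.001 0.036 [115.  98.  85.]
  blob [329, 273, 20, 23, 341] tray xy 0.001 -0.019 [142. 120. 106.]
[-0.271, -0.406, -0.059, 0.004, -0.001, -0.062]
[-0.193, -0.473, 0.0, 0.0, 0.0, -0.064]
[0.0, 0.0, 0.797, 0.0, 0.0, 0.0]
```

Request:
{"api": "arm_command", "payload": {
  "increments": [
    [-0.05,-0.08,-0.02,0,0,-0.01],
    [-0.1,-0.16,-0.04,0.002,0,-0.025],
    [-0.16,-0.24,-0.05,0.003,0,-0.04],
    [-0.22,-0.33,-0.059,0.004,0,-0.05],
    [-0.271,-0.406,-0.059,0.004,-0.001,-0.062]
  ]
}}

```text
t: 48.72
tool_pos: [0.4518, 0.0925, 0.4082]
orientation: [-3.076, 0.631, -0.004]
force: [0.2, 0.3, -1.9]
opening: 0.0148
gripper_force: 60.0
```

Request:
{"api": "arm_command", "payload": {
  "increments": [
    [-0.04,-0.1,0,0,0,-0.013],
    [-0.08,-0.2,0,0,0,-0.026],
    [-0.12,-0.3,0,0,0,-0.04],
    [-0.16,-0.4,0,0,0,-0.052],
    [-0.193,-0.473,0,0,0,-0.064]
  ]
}}

```text
t: 49.35
tool_pos: [0.454, 0.1947, 0.4079]
orientation: [3.125, -0.319, 0.004]
force: [0.8, -0.6, -1.6]
opening: 0.0146
gripper_force: 60.0
```

```bash
python3 ps.py; python3 - <<'E'
from h import *
inc([((.4532,.1962,.2475),tool(-.2))])
c=snap('wrist','v2');import pans
pans.find(c,r0=150)
E
```

```text
49.35 grasp [0.4544 0.1945 0.2409] x [ 0.979 -0.202  0.002] z [ 0.002 -0.001 -1.   ] F [ 0.76 -0.58 -1.58] op 0.0146 [ 0.3  -0.16  1.77 -0.    1.53  2.08] wrist [0.454 0.195 0.6  ]
[-0.007, -0.007, 0.802, 0.0, -0.001, -0.001]
hnd px [152. 163.] [173. 240.] 1174 end [0.4128 0.2861] phi -0.008 ctr [0.5528 0.285 ] grip [0.4578 0.2858]
hnd px [170. 148.] [184. 196.] 630 end [0.4561 0.2627] phi 0.032 ctr [0.596  0.2671] grip [0.501  0.2641]
hnd px [254. 149.] [249. 249.] 2612 end [0.3872 0.2112] phi -0.26 ctr [0.5225 0.1753] grip [0.4307 0.1997]
hnd px [276. 154.] [392. 179.] 2392 end [0.4308 0.0574] phi 1.153 ctr [0.4876 0.1853] grip [0.449  0.0985]
circle 136.5 106.5 43.0 [0.5485 0.2838] bulbfrac 0.76 [165. 142. 126.]
```

L hasn't moved. I'll put M down.

Request:
{"api": "arm_command", "payload": {
  "increments": [
    [0,0,0.18,0,0,0],
    [0,0,0.36,0,0,0],
    [-0.005,-0.005,0.54,0,-0.001,0],
    [-0.007,-0.007,0.7,0,-0.001,-0.001],
    [-0.007,-0.007,0.79,0,-0.001,-0.001]
  ]
}}

```text
t: 50.02
tool_pos: [0.4532, 0.1953, 0.2492]
orientation: [3.124, -0.317, -0.001]
force: [-0.2, 0.3, -1.2]
opening: 0.0147
gripper_force: 60.0
```

Request:
{"api": "arm_command", "payload": {
  "increments": [
    [0,0,0.01,0,0,0],
    [0,0,0.015,0,0,0],
    [0,0,0.015,0,0,0],
    [0,0,0.015,0,0,0],
    [0,0,0.015,0,0,0]
  ]
}}

```text
t: 50.65
tool_pos: [0.4542, 0.1964, 0.249]
orientation: [3.125, -0.315, 0.006]
force: [-0.7, -0.4, -0.5]
opening: 0.0149
gripper_force: 60.0
```

```bash
python3 ps.py
```

```text
50.65 grasp [0.4548 0.1962 0.082 ] x [ 0.98  -0.2    0.004] z [ 0.004 -0.001 -1.   ] F [-0.73 -0.44 -0.5 ] op 0.0149 [ 0.31 -0.02  1.94 -0.    1.22  2.08] wrist [0.453 0.197 0.441]
```

Request:
{"api": "arm_command", "payload": {
  "increments": [
    [0,0,0,0,0,0],
    [0,0,0,0,0,0],
    [0,0,0,0,0,0],
    [0,0,0,0,0,0],
    [0,0,0,0,0,0]
  ],
  "fingers": -0.2
}}

```text
t: 51.28
tool_pos: [0.454, 0.1963, 0.2485]
orientation: [3.124, -0.316, 0.005]
force: [0.4, -0.7, 0.5]
opening: 0.0551
gripper_force: 0.0
```

Request:
{"api": "arm_command", "payload": {
  "increments": [
    [0,0,-0.12,0,0,0],
    [0,0,-0.28,0,0,0],
    [0,0,-0.45,0,0,0],
    [0,0,-0.63,0,0,0],
    [0,0,-0.8,0,0,0]
  ]
}}

```text
t: 51.9
tool_pos: [0.4535, 0.1966, 0.4098]
orientation: [3.124, -0.316, 0.005]
force: [-0.0, -0.1, -0.3]
opening: 0.0557
gripper_force: 0.0
```

Request:
{"api": "arm_command", "payload": {
  "increments": [
    [-0.02,0.03,-0.02,0,0,-0.015],
    [-0.04,0.06,-0.04,0,0,-0.03],
    [-0.08,0.1,-0.06,0,0,-0.045],
    [-0.1,0.13,-0.07,0,0,-0.065],
    [-0.1,0.13,-0.07,0,0,-0.065]
  ]
}}

```text
t: 52.52
tool_pos: [0.4286, 0.175, 0.4228]
orientation: [3.14, 0.003, 0.006]
force: [-0.0, 0.1, -0.0]
opening: 0.0556
gripper_force: 0.0
```

```bash
python3 ps.py; python3 see.py v3; python3 bulbs.py
```

```text
52.52 grasp [0.4292 0.1747 0.2558] x [1.    0.002 0.004] z [ 0.004 -0.002 -1.   ] F [-0.01  0.14 -0.04] op 0.0556 [ 0.28 -0.26  1.83 -0.    1.57  1.85] wrist [0.428 0.175 0.615]
hnd px [143. 176.] [145. 208.] 446 end [0.4006 0.2865] phi -0.004 ctr [0.5406 0.2859] grip [0.4456 0.2863]
hnd px [227. 175.] [219. 203.] 364 end [0.4061 0.2081] phi -0.264 ctr [0.5413 0.1716] grip [0.4496 0.1964]
hnd px [347. 176.] [347. 214.] 536 end [0.394 0.072] phi 0.079 ctr [0.5336 0.083 ] grip [0.4389 0.0755]
circle 249.5 55.5 42.9 [0.5502 0.1763] bulbfrac 0.0 [135. 131. 128.]
circle 130.5 50.5 39.7 [0.5543 0.2875] bulbfrac 0.62 [149. 130. 117.]
circle 349.5 64.5 40.8 [0.5425 0.0818] bulbfrac 0.0 [113. 109. 106.]
top bay px 2389
  blob [340, 175, 19, 17, 259] tray xy 0.001 0.037 [135. 109.  92.]
  blob [361, 176, 15, 18, 233] tray xy 0.002 -0.019 [138. 112.  96.]
side bay px 2912
  blob [314, 256, 22, 23, 344] tray xy 0.001 0.036 [133. 113.  99.]
  blob [329, 273, 20, 23, 342] tray xy 0.001 -0.019 [139. 118. 104.]
```

```bash
python3 - <<'E'
from h import *
import pickle
c=pickle.load(open('c0.pkl','rb'));print('mill',onz(c['top'],332,122,.187),'side',onz(c['side'],348,188,.18))
inc([((.449,.2863,.34),tool(-.003)),((.449,.2863,.2458),tool(-.003)),((.449,.2863,.407),tool(-.003)),((.442,.19,.405),tool(-.2)),((.436,.105,.40),tool(-.4)),((.4296,.0247,.397),tool(-.6))])
E
```

```text
mill [ 0.65044521 -0.0389891   0.187     ] side [ 0.65248831 -0.04512888  0.18      ]
[0.1, -0.556, 0.411, 0.001, -0.001, 0.001]
[0.0, 0.0, 0.471, 0.0, 0.0, 0.0]
[0.0, 0.0, -0.806, 0.0, 0.0, 0.0]
[-0.034, 0.482, 0.01, 0.0, 0.0, 0.063]
[0.055, 0.422, 0.025, 0.0, 0.0, 0.064]
[0.127, 0.382, 0.015, 0.0, 0.0, 0.064]
```

Request:
{"api": "arm_command", "payload": {
  "increments": [
    [0.02,-0.12,0.06,0,0,0],
    [0.05,-0.25,0.14,0,0,0],
    [0.08,-0.4,0.23,0,0,0],
    [0.1,-0.556,0.33,0,0,0.001],
    [0.1,-0.556,0.411,0.001,-0.001,0.001]
  ]
}}

```text
t: 53.3
tool_pos: [0.4485, 0.2879, 0.3387]
orientation: [-3.14, -0.002, 0.002]
force: [-0.3, -0.4, 0.4]
opening: 0.0553
gripper_force: 0.0
```

Request:
{"api": "arm_command", "payload": {
  "increments": [
    [0,0,0.1,0,0,0],
    [0,0,0.2,0,0,0],
    [0,0,0.3,0,0,0],
    [0,0,0.4,0,0,0],
    [0,0,0.471,0,0,0]
  ]
}}

```text
t: 53.92
tool_pos: [0.4484, 0.2856, 0.2447]
orientation: [-3.141, 0.002, 0.002]
force: [-0.1, -0.2, -0.6]
opening: 0.0559
gripper_force: 0.0
```

Request:
{"api": "arm_command", "payload": {
  "increments": [
    [0,0,0,0,0,0],
    [0,0,0,0,0,0],
    [0,0,0,0,0,0],
    [0,0,0,0,0,0],
    [0,0,0,0,0,0]
  ],
  "fingers": 1,
  "force": 60
}}

```text
t: 54.55
tool_pos: [0.4488, 0.2864, 0.2463]
orientation: [-3.14, 0.0, -0.001]
force: [-0.3, -0.6, 1.1]
opening: 0.0146
gripper_force: 60.0
```

```bash
python3 ps.py
```

```text
54.55 grasp [0.4488 0.2867 0.0793] x [ 1. -0.  0.] z [ 0.     0.002 -1.   ] F [-0.28 -0.65  1.07] op 0.0146 [0.47 0.08 1.84 0.   1.22 2.04] wrist [0.449 0.286 0.438]
```

Request:
{"api": "arm_command", "payload": {
  "increments": [
    [0,0,-0.12,0,0,0],
    [0,0,-0.28,0,0,0],
    [0,0,-0.45,0,0,0],
    [0,0,-0.63,0,0,0],
    [0,0,-0.8,0,0,0]
  ]
}}

```text
t: 55.18
tool_pos: [0.4484, 0.2861, 0.4068]
orientation: [-3.14, 0.0, 0.001]
force: [0.5, 0.5, -1.5]
opening: 0.0143
gripper_force: 59.9
```

```bash
python3 ps.py
```

```text
55.17 grasp [0.4483 0.2863 0.2398] x [ 1.    -0.    -0.001] z [-0.001  0.001 -1.   ] F [ 0.47  0.53 -1.48] op 0.0143 [ 0.47 -0.06  1.67  0.    1.52  2.04] wrist [0.449 0.286 0.599]
```

Request:
{"api": "arm_command", "payload": {
  "increments": [
    [-0.005,0.09,0,0,0,0.01],
    [-0.01,0.19,0,0,0,0.025],
    [-0.02,0.29,0.005,0,0,0.04],
    [-0.03,0.39,0.01,0,0,0.052],
    [-0.034,0.482,0.01,0,0,0.063]
  ]
}}

```text
t: 55.8
tool_pos: [0.4415, 0.1881, 0.4031]
orientation: [-3.125, 0.315, 0.002]
force: [-0.6, 0.1, -2.2]
opening: 0.0147
gripper_force: 59.9
```

Request:
{"api": "arm_command", "payload": {
  "increments": [
    [0.01,0.085,0.005,0,0,0.013],
    [0.02,0.17,0.01,0,0,0.026],
    [0.035,0.255,0.015,0,0,0.04],
    [0.045,0.34,0.02,0,0,0.052],
    [0.055,0.422,0.025,0,0,0.064]
  ]
}}

```text
t: 56.42
tool_pos: [0.4359, 0.1037, 0.3986]
orientation: [-3.077, 0.627, 0.001]
force: [0.1, 0.5, -1.3]
opening: 0.0143
gripper_force: 59.9
```

Request:
{"api": "arm_command", "payload": {
  "increments": [
    [0.025,0.08,0,0,0,0.013],
    [0.05,0.16,0.005,0,0,0.026],
    [0.075,0.24,0.01,0,0,0.04],
    [0.1,0.32,0.015,0,0,0.052],
    [0.127,0.382,0.015,0,0,0.064]
  ]
}}

```text
t: 57.05
tool_pos: [0.4295, 0.0235, 0.3956]
orientation: [-2.999, 0.933, 0.001]
force: [-0.3, 0.2, -1.5]
opening: 0.0151
gripper_force: 59.9
```

Request:
{"api": "arm_command", "payload": {
  "increments": [
    [0,0.105,0.007,0.04,0,0],
    [0,0.208,0.026,0.08,0,0],
    [0,0.307,0.059,0.12,0,0],
    [0,0.402,0.103,0.16,0,0],
    [0,0.491,0.159,0.2,0,0]
  ]
}}

```text
t: 57.68
tool_pos: [0.3738, -0.0573, 0.364]
orientation: [-2.413, 0.748, -0.247]
force: [-0.2, 0.0, -2.2]
opening: 0.0149
gripper_force: 60.0
```

```bash
python3 ps.py; python3 inpan.py;  python3 - <<'E'
from h import *
from kin import *
q=read_state()['q']
for r in (36,54,72,90,108,118):
    q,e=IK(*pose((.4296,.0247,.232),-.6,0,np.radians(r)),q);print(r,q.round(2),round(e,5))
E
```

```text
57.67 grasp [0.4299 0.024  0.2293] x [ 0.824 -0.566  0.001] z [ 0.336  0.487 -0.806] F [-0.22  0.01 -2.24] op 0.0149 [-0.6  -0.59  2.24  0.63  1.5   1.52] wrist [ 0.309 -0.151  0.519]
px 254.66523183175906 58.624155699812604 39.07787300442891 4800 rgb [203. 176. 155.] std [34. 35. 33.] sat 61.0
36 [-0.6  -0.59  2.24  0.63  1.51  1.53] 0.0
54 [-0.83 -0.51  2.34  0.91  1.6   1.23] 0.0
72 [-0.97 -0.27  2.37  1.11  1.71  0.95] 0.0
90 [-1.02  0.09  2.33  1.25  1.84  0.67] 0.0
108 [-0.97  0.49  2.23  1.36  2.01  0.44] 0.0
118 [-0.91  0.69  2.15  1.44  2.13  0.34] 0.0
```

Reachable. I'll continue rolling.

Request:
{"api": "arm_command", "payload": {
  "increments": [
    [0,0.105,0.007,0.04,0,0],
    [0,0.208,0.026,0.08,0,0],
    [0,0.307,0.059,0.12,0,0],
    [0,0.402,0.103,0.16,0,0],
    [0,0.491,0.159,0.2,0,0]
  ]
}}

```text
t: 58.35
tool_pos: [0.3399, -0.1072, 0.28]
orientation: [-1.818, 0.564, -0.41]
force: [-0.5, 0.2, -1.7]
opening: 0.0142
gripper_force: 60.0
```

Request:
{"api": "arm_command", "payload": {
  "increments": [
    [0,0.105,0.007,0.04,0,0],
    [0,0.208,0.026,0.08,0,0],
    [0,0.307,0.059,0.12,0,0],
    [0,0.402,0.103,0.16,0,0],
    [0,0.491,0.159,0.2,0,0]
  ]
}}

```text
t: 58.98
tool_pos: [0.3404, -0.107, 0.1761]
orientation: [-1.214, 0.376, -0.517]
force: [0.2, 0.4, -1.4]
opening: 0.0145
gripper_force: 60.0
```

Request:
{"api": "arm_command", "payload": {
  "increments": [
    [0,0,0.02,0.02,0,0],
    [0.005,-0.005,0.05,0.04,-0.001,-0.001],
    [0.008,-0.01,0.08,0.06,-0.002,-0.002],
    [0.011,-0.021,0.109,0.084,-0.003,-0.004],
    [0.011,-0.021,0.109,0.084,-0.003,-0.004]
  ]
}}

```text
t: 59.6
tool_pos: [0.3532, -0.0913, 0.1873]
orientation: [-0.967, 0.283, -0.55]
force: [0.2, -0.3, -1.8]
opening: 0.0144
gripper_force: 60.0
```

```bash
python3 ps.py; python3 inpan.py
```

```text
59.6 grasp [0.4304 0.0254 0.2785] x [ 0.829 -0.559  0.013] z [0.463 0.699 0.546] F [ 0.19 -0.32 -1.84] op 0.0144 [-0.85  0.6   2.19  1.55  2.2   0.41] wrist [ 0.264 -0.225  0.082]
px 249.00894367644986 56.79358911936262 39.43638705676568 4886 rgb [163. 159. 156.] std [2. 3. 3.] sat 11.0
```

Empty. I'll roll back and check the bay.

Request:
{"api": "arm_command", "payload": {
  "increments": [
    [0,-0.005,-0.025,-0.022,0,0],
    [-0.002,-0.01,-0.05,-0.044,0,0],
    [-0.004,-0.02,-0.075,-0.066,0,0.001],
    [-0.006,-0.028,-0.099,-0.087,0.001,0.002],
    [-0.006,-0.028,-0.099,-0.087,0.001,0.002]
  ]
}}

```text
t: 60.28
tool_pos: [0.3407, -0.108, 0.1819]
orientation: [-1.23, 0.371, -0.52]
force: [-1.0, -0.1, -1.4]
opening: 0.0147
gripper_force: 60.0
```

Request:
{"api": "arm_command", "payload": {
  "increments": [
    [0,-0.105,0.007,-0.04,0,0],
    [0,-0.208,0.026,-0.08,0,0],
    [0,-0.307,0.059,-0.12,0,0],
    [0,-0.402,0.103,-0.16,0,0],
    [0,-0.491,0.159,-0.2,0,0]
  ]
}}

```text
t: 60.9
tool_pos: [0.3403, -0.106, 0.2853]
orientation: [-1.835, 0.561, -0.412]
force: [-0.4, 0.2, -2.1]
opening: 0.0147
gripper_force: 60.0
```

Request:
{"api": "arm_command", "payload": {
  "increments": [
    [0,-0.105,0.007,-0.04,0,0],
    [0,-0.208,0.026,-0.08,0,0],
    [0,-0.307,0.059,-0.12,0,0],
    [0,-0.402,0.103,-0.16,0,0],
    [0,-0.491,0.159,-0.2,0,0]
  ]
}}

```text
t: 61.52
tool_pos: [0.3743, -0.0546, 0.3682]
orientation: [-2.432, 0.746, -0.247]
force: [-0.8, 0.2, -1.8]
opening: 0.015
gripper_force: 60.0
```

Request:
{"api": "arm_command", "payload": {
  "increments": [
    [0,-0.105,0.007,-0.04,0,0],
    [0,-0.208,0.026,-0.08,0,0],
    [0,-0.307,0.059,-0.12,0,0],
    [0,-0.402,0.103,-0.16,0,0],
    [0,-0.491,0.159,-0.2,0,0]
  ]
}}

```text
t: 62.15
tool_pos: [0.4297, 0.0274, 0.399]
orientation: [2.989, -0.92, 0.005]
force: [0.0, 0.2, -1.3]
opening: 0.0144
gripper_force: 59.9
```

```bash
python3 ps.py; python3 inpan.py; python3 bulbs.py; python3 - <<'E'
from h import *
inc([((.436,.105,.407),tool(-.4)),((.442,.19,.407),tool(-.2)),((.4488,.2864,.407),tool(-.0)),((.4488,.2864,.2475),tool(0))])
E
```

```text
62.15 grasp [0.4294 0.0249 0.232 ] x [ 0.827 -0.562  0.007] z [-0.001 -0.015 -1.   ] F [ 0.    0.17 -1.31] op 0.0144 [-0.05 -0.34  1.94 -0.01  1.55  2.12] wrist [0.43  0.03  0.591]
px 250.35193827988655 57.549009151929425 39.26970965399539 4844 rgb [145. 141. 138.] std [8. 8. 8.] sat 13.0
top bay px 2389
  blob [322, 166, 54, 43, 1650] tray xy -0.02 0.04 [122. 110.  90.]
side bay px 2912
  blob [293, 252, 20, 23, 360] tray xy -0.036 0.08 [101.  85.  74.]
  blob [314, 256, 22, 24, 354] tray xy -0.0 0.036 [133. 113.  99.]
  blob [329, 273, 20, 23, 342] tray xy 0.001 -0.019 [142. 120. 106.]
[-0.189, -0.337, -0.048, 0.003, -0.001, -0.062]
[-0.138, -0.403, 0.0, 0.0, 0.0, -0.064]
[-0.062, -0.479, 0.0, 0.0, 0.0, -0.064]
[0.0, 0.0, 0.797, 0.0, 0.0, 0.0]
```

Bulb 3 is at tray (-0.036, 0.08), so all three are separate and in the bay. I'll return pan L.

Request:
{"api": "arm_command", "payload": {
  "increments": [
    [-0.04,-0.07,-0.02,0,0,-0.01],
    [-0.075,-0.14,-0.03,0,0,-0.025],
    [-0.11,-0.2,-0.04,0.002,0,-0.04],
    [-0.15,-0.27,-0.048,0.003,0,-0.05],
    [-0.189,-0.337,-0.048,0.003,-0.001,-0.062]
  ]
}}

```text
t: 62.92
tool_pos: [0.4362, 0.1044, 0.4079]
orientation: [3.079, -0.625, 0.006]
force: [-0.4, 0.5, -1.8]
opening: 0.0146
gripper_force: 59.9
```

Request:
{"api": "arm_command", "payload": {
  "increments": [
    [-0.028,-0.08,0,0,0,-0.013],
    [-0.055,-0.16,0,0,0,-0.026],
    [-0.083,-0.24,0,0,0,-0.04],
    [-0.11,-0.32,0,0,0,-0.052],
    [-0.138,-0.403,0,0,0,-0.064]
  ]
}}

```text
t: 63.55
tool_pos: [0.4425, 0.1896, 0.4076]
orientation: [3.125, -0.312, 0.005]
force: [-0.1, -0.2, -0.8]
opening: 0.0147
gripper_force: 59.9
```

Request:
{"api": "arm_command", "payload": {
  "increments": [
    [-0.012,-0.1,0,0,0,-0.013],
    [-0.025,-0.2,0,0,0,-0.026],
    [-0.038,-0.3,0,0,0,-0.04],
    [-0.05,-0.4,0,0,0,-0.052],
    [-0.062,-0.479,0,0,0,-0.064]
  ]
}}

```text
t: 64.18
tool_pos: [0.4495, 0.2862, 0.4074]
orientation: [3.14, 0.004, 0.005]
force: [0.1, -0.5, -0.9]
opening: 0.0142
gripper_force: 59.9
```

```bash
python3 ps.py; python3 - <<'E'
from h import *
inc([((.4488,.2864,.2475),tool(0))])
import pans; c=read_camera('wrist'); pans.find(c)
E
```

```text
64.17 grasp [0.45   0.2859 0.2404] x [1.    0.002 0.003] z [ 0.003 -0.001 -1.   ] F [ 0.13 -0.47 -0.87] op 0.0142 [ 0.47 -0.05  1.67 -0.    1.52  2.04] wrist [0.449 0.286 0.599]
[-0.006, -0.002, 0.8, 0.0, -0.001, 0.001]
hnd px [251. 176.] [251. 249.] 2309 end [0.3808 0.2859] phi -0.0 ctr [0.5208 0.2859] grip [0.4258 0.2859]
hnd px [434. 170.] [317. 200.] 1220 end [0.4341 0.2197] phi -1.309 ctr [0.4702 0.0845] grip [0.4457 0.1763]
circle 470.5 88.5 40.7 [0.5406 0.0851] bulbfrac 0.0 [124. 119. 114.]
circle 370.5 77.5 44.1 [0.55   0.1777] bulbfrac 0.0 [108. 104. 100.]
```

Request:
{"api": "arm_command", "payload": {
  "increments": [
    [0,0,0.18,0,0,0],
    [0,0,0.36,0,0,0],
    [-0.005,0,0.54,0,-0.001,0],
    [-0.006,-0.002,0.7,0,-0.001,0.001],
    [-0.006,-0.002,0.785,0,-0.001,0.001]
  ]
}}

```text
t: 64.85
tool_pos: [0.4481, 0.2846, 0.2485]
orientation: [3.139, -0.006, -0.004]
force: [-2.2, -1.1, 0.1]
opening: 0.0145
gripper_force: 59.9
```

Request:
{"api": "arm_command", "payload": {
  "increments": [
    [0,0,0.01,0,0,0],
    [0,0,0.015,0,0,0],
    [0,0,0.015,0,0,0],
    [0,0,0.015,0,0,0],
    [0,0,0.015,0,0,0]
  ]
}}

```text
t: 65.47
tool_pos: [0.449, 0.2851, 0.2481]
orientation: [3.141, -0.006, 0.002]
force: [0.7, 0.2, -0.6]
opening: 0.0147
gripper_force: 59.9
```

```bash
python3 ps.py
```

```text
65.47 grasp [0.4492 0.285  0.0811] x [ 1.    -0.004  0.001] z [ 0.001 -0.001 -1.   ] F [ 0.73  0.18 -0.61] op 0.0147 [ 0.47  0.08  1.84 -0.    1.22  2.04] wrist [0.449 0.285 0.44 ]
```

Request:
{"api": "arm_command", "payload": {
  "increments": [
    [0,0,0,0,0,0],
    [0,0,0,0,0,0],
    [0,0,0,0,0,0],
    [0,0,0,0,0,0],
    [0,0,0,0,0,0]
  ],
  "fingers": -0.2
}}

```text
t: 66.1
tool_pos: [0.4487, 0.285, 0.2475]
orientation: [3.14, -0.006, 0.0]
force: [-0.4, -0.6, -0.7]
opening: 0.0549
gripper_force: 0.0
```

Request:
{"api": "arm_command", "payload": {
  "increments": [
    [0,0,-0.12,0,0,0],
    [0,0,-0.28,0,0,0],
    [0,0,-0.45,0,0,0],
    [0,0,-0.63,0,0,0],
    [0,0,-0.8,0,0,0]
  ]
}}

```text
t: 66.72
tool_pos: [0.4487, 0.2851, 0.4089]
orientation: [3.14, -0.006, 0.001]
force: [0.3, 0.6, 0.4]
opening: 0.0558
gripper_force: 0.0
```

Request:
{"api": "arm_command", "payload": {
  "increments": [
    [-0.1,0.11,-0.02,0,0,0],
    [-0.2,0.22,-0.04,0,0,0],
    [-0.3,0.33,-0.06,0,0,0],
    [-0.4,0.44,-0.08,0,0,0],
    [-0.4,0.55,-0.08,0,0,0]
  ]
}}

```text
t: 67.35
tool_pos: [0.3674, 0.175, 0.4242]
orientation: [3.141, -0.004, 0.002]
force: [0.4, 0.0, 0.4]
opening: 0.0556
gripper_force: 0.0
```

```bash
python3 ps.py; python3 see.py v4; python3 bulbs.py; python3 - <<'E'
from h import *
import pickle
c0=pickle.load(open('c0.pkl','rb'));t=snap('top','tE');s=snap('side','sE')
for n,c in (('top',t),('side',s)):
    d=np.abs(c['image'].astype(int)-c0[n]['image']).sum(2)
    for nm,P in dict(mill=(.651,-.042,.1),honey=(.62,-.12,.09)).items():
        u,v=proj(c,P).astype(int);print(n,nm,u,v,d[v-12:v+12,u-12:u+12].mean())
d=np.abs(t['image'].astype(int)-c0['top']['image']).sum(2);print('mug',d[210:250,120:165].mean())
a=cv2.resize(t['image'][100:260,110:430],None,fx=2,fy=2);b=cv2.resize(s['image'][130:350,110:430],None,fx=1,fy=1)
im=np.zeros((560,640,3),np.uint8);im[:320]=a;im[320:540,:320]=b;im[320:512,330:586]=cv2.resize(cv2.imread('pics/v4.png')[:,:,::-1],(256,192));cv2.imwrite('pics/fin.png',im[:,:,::-1])
E
```

```text
67.35 grasp [0.3676 0.1749 0.2572] x [ 1.    -0.003  0.001] z [ 0.001 -0.001 -1.   ] F [0.38 0.02 0.38] op 0.0556 [ 0.32 -0.42  1.95 -0.    1.61  1.89] wrist [0.367 0.175 0.616]
circle 350.5 3.5 40.4 [0.532  0.0841] bulbfrac 0.0 [119. 115. 112.]
top bay px 2389
  blob [341, 175, 18, 18, 252] tray xy 0.0 0.036 [136. 111.  94.]
  blob [361, 176, 15, 18, 234] tray xy 0.002 -0.018 [138. 113.  97.]
  blob [324, 183, 19, 20, 267] tray xy -0.034 0.081 [137. 112.  95.]
side bay px 2912
  blob [293, 251, 21, 24, 365] tray xy -0.034 0.08 [132. 111.  97.]
  blob [314, 256, 22, 24, 348] tray xy -0.0 0.036 [134. 114. 100.]
  blob [329, 273, 21, 23, 346] tray xy 0.001 -0.019 [140. 119. 104.]
top mill 326 129 7.020833333333333
top honey 353 140 5.1875
side mill 340 201 13.65625
side honey 354 230 13.17361111111111
mug 5.988333333333333
```

View pics/fin.png

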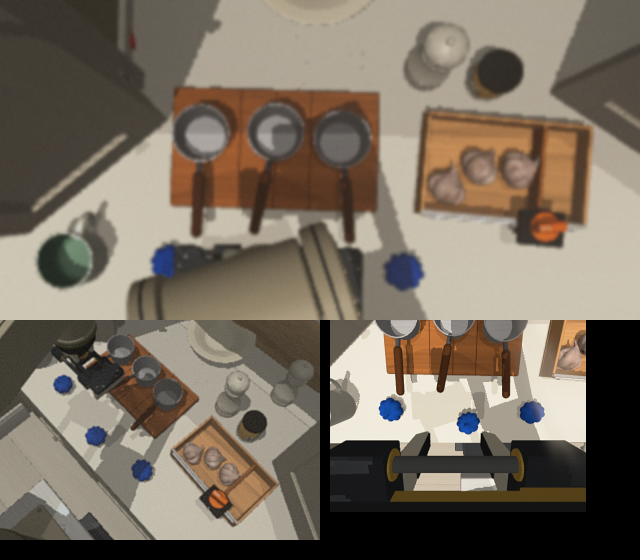

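The final view shows three empty pans upright on the board and three bulbs in the left bay. The knob lies crosswise (tight), and the jar, mill and mug have not moved. I'll hand in.

```bash
python3 -c "
from plant import *
print(close_job())"
```

```text
the job is handed in; nothing more can be done
None
```

The job is done and handed in: the divider pointer lined up with the red clip to about 0.3 mm, the knob is turned to its stop, all three bulbs lie in the left bay, and the three pans stand empty and upright on the board; the jar, mill and mug were not disturbed.

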